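# Put the amplifier away in its bay and set the stock tag

### The job

Slide the silver amplifier along the bench, without lifting it, into the bay under the wire rack so that it stands square and wholly inside the yellow tape outline. Then roll the thumbwheels of the blue stock tag so that the left wheel shows four dots squarely on top and the right wheel one dot (left and right as seen from the robot). Leave the two black units and the other things on the bench where they are.

Things in the scene. Friction and masses are not known exactly. Their poses are not given: they have to be found in the camera images.
- amp: Silver amplifier, a plain metal box 110 (x) x 150 (y) x 56 mm high in all, about 0.7 kg, too wide to grasp, on four 6 mm feet (its walls run from 6 to 56 mm above the bench). Origin: centre of its underside, on the bench. Its -x end, with a flush black display, faces the robot; its +x end has five brass sockets.
- bay: Bay on the bench under the wire rack, outlined in flat yellow tape, 138 (x) x 178 (y) mm inside. Origin: centre of the outline at bench height; x points straight into the rack, away from the robot, y to the left. The amplifier belongs at its centre, its x axis along the bay's x (within 14 mm either way and 7 deg).
- rack: Fixed wire shelf 240 (x) x 660 (y) mm, 160 mm above the bench, rods 8 mm thick, a 10 mm leg at each corner. Origin: on the bench under the middle of the front rod; x points inward. The bay's centre is 71 mm inside the front rod, so the amplifier's robot-side end finishes some 15 mm inside it: an upright tool strikes the rod, one leaning back towards the robot by 30 to 40 deg reaches in below.
- tag: Blue stock tag fixed to the bench: 100 (x) x 170 (y) mm, housing top 52 mm high, red index lines across the top at x = 0. Two white thumbwheels stand out above it. A closed finger pair fits between two of a wheel's ribs and rolls it by pushing a rib near the top (a rib low on the side can jam). Origin: centre of its underside; -x faces the robot, y to the left.
- wheel_left_axis (a point): Centre of the left thumbwheel on its axle, 45 mm above the bench (axes as the tag's; axle along y). The wheel is 26 mm wide, with six flat faces 26 mm from the axle bearing 0 to 5 black dots, and between them six black ribs, 5 mm thick, reaching 40 mm from the axle. With a face squarely on top, ribs stand 30 deg before and behind the top, 28 mm apart at 30 mm above the axle.
- wheel_right_axis (a point): The same for the right thumbwheel, 69 mm to the right (-y) of the left one, centre to centre.
- wheel_left (a joint): The left thumbwheel's angle, rad: the number of dots on top times 1.0472 (60 deg). 0 = blank face squarely on top, 1.047 = one dot, ... 5.236 = five. It grows as the top of the wheel rolls to the tag's +x, away from the robot. It turns from -0.30 to 5.54 with light friction (0.05 N m), no clicks, no spring, and stays where it is left.
- wheel_right (a joint): The right thumbwheel's angle, rad: the number of dots on top times 1.0472 (60 deg). 0 = blank face squarely on top, 1.047 = one dot, ... 5.236 = five. It grows as the top of the wheel rolls to the tag's +x, away from the robot. It turns from -0.30 to 5.54 with light friction (0.05 N m), no clicks, no spring, and stays where it is left.
- unit_left: Black hi-fi unit to the left (+y) of the bay, 160 (x) x 120 (y) x 66 mm, loose; leave it alone. Origin: centre of its underside. It stands about 45 mm clear of the amplifier's place.
- unit_right: Black hi-fi unit to the right (-y) of the bay, 160 (x) x 120 (y) x 46 mm, loose; leave it alone. Origin: centre of its underside. It stands about 45 mm clear of the amplifier's place.
- jar: Amber glass jar, 56 mm across, 75 mm high, loose; leave alone. Origin: centre of its underside.
- tape_roll: Orange tape roll lying flat, 90 mm across, 24 mm high, loose; leave alone. Origin: centre of its underside.
- screwdriver: Red-handled screwdriver, 180 mm, lying on the bench, loose; leave alone. Origin: near its middle, x along it.
- mug: Blue mug, 80 mm across, 90 mm high, loose; leave alone. Origin: centre of its underside.
- knob_part: Spare dark steel knob, a 38 mm disc 22 mm high, loose; leave alone. Origin: centre of its underside.
Mind the look-alikes: they are no part of the job. What is shaped like the amp but orange is not meant.

How it is judged:
By the outcome, as a careful person would: the job done as asked, in the order asked, and still so for the second after the job is handed in, with the robot touching nothing.
It also fails if it takes over 72 s, if anything falls off the work surface, if the arm or the gripper's body presses on something with over 40 N, if the wrist force passes 120 N, or if a joint passes its speed limit or range.

### The arm

A 6-joint arm with a two-finger parallel gripper is mounted at the origin on the work surface. World frame = base frame: x ahead of the robot, y to its left, z up, the work surface at z = 0. Lengths are in m, angles in rad, forces in N, time in s.
With the tool pointing down it reaches from about 0.425 to 0.95 m from the base axis. Payload 14.7 kg.
Tool frame: the origin (TCP) lies midway between the tips of the shut fingers; the grasp point (between the pads) lies 19 mm behind it; x points along the fingers, y is the direction in which the jaws open and shut, and the axes are right-handed (so a half turn about x gives the same grasp; the last joint's range is limited). The gripper opens to 85 mm and grips with 20 to 120 N. Pads are 22 mm wide; open, the fingers measure 114 mm over their backs; the gripper's body (76 mm by 85 mm) begins 54 mm behind the grasp point. The pads swing forward as they close: fully open they stand 13 mm farther back than shut.
Start: joints at [1.277, 0.48, 1.596, -0, 1.065, -0.047], TCP at [0.159, 0.63, 0.231] pointing down, gripper open.
Joint ranges: [-2.75, 2.75], [-0.82, 2.05], [0.23, 2.67], [-1.56, 4.7], [0.09, 2.69], [-2.92, 2.92]. Speed limits (rad/s): [1.89, 1.89, 2.39, 3.01, 3.01, 3.01].

### API

Orientations are given as a rotation vector (axis times angle).
In Python, from station import manip gives the robot as it stands.
- The arm moves only by the tool step_arm, never from a script. Its argument "steps" is a list of rows, each an object of numbers: "rx", "ry", "rz": the turn, a rotation vector about the world's x, y, z in degrees; "tx", "ty", "tz": the shift along the world's x, y, z in m; "jaw": the opening, from 0 (shut) to 1 (fully open). In form: [{"rx": .., "ry": .., "rz": .., "tx": .., "ty": .., "tz": .., "jaw": ..}, ...]. A call has 1 to 20 rows; each row shifts and turns the commanded pose from where the row before left it; what a row does not reach is not made up. A row lasts 1/8 s, in which the tool goes at most 62.5 mm and 10.7 degrees, less where a joint would pass 70% of its speed; a pose out of reach is approached as far as the arm can. A call is refused whole if a number of a shift passes 0.0625 or a number of a turn 10.7, either way. A call with a gripper value outside its range is refused whole. The fingers move at their own pace and stop on an object; "grip_force" is the grip in N (left out, the last holds). Time passes only in rows, so rows that do not move let the fingers close. It gives the time, the measured TCP pose, the force and the opening at its end, in the units of the state.
- manip.get_obs(): the state, without advancing time (a new reading comes with each control period).
- manip.get_image(name): name is "scene" or "top"; returns the picture (480x640x3 uint8, red, green, blue); there is no depth.
- manip.camera_model(name): a dict with "K" (3x3 intrinsics, pixels), "position" and "orientation" of the camera in the world. Camera axes: x right, y down, z forward; pixel columns grow to the right and rows downward; lengths in m; the calibration is good to about 2 mm. A picture is of the moment at which its call begins. camera_model takes no time and is no camera call.
- manip.finish_job(): hands the job in, once; it reports no verdict.
Trained networks look in the newest picture that a camera, given by its name, has taken for a name from the list of things; names that differ only in an ending like _2 or _b are one class to them, and where a whole thing is asked for, a point or a joint stands for the part that bears it (a point fixed in the world has none). Each returns a list of dicts, best first, with "score" (0 to 1); they miss things now and then, are a little off and sometimes report something else, mostly with a low value. They report only what shows in the picture. A call takes as long as a camera call. They do not tell look-alikes from the thing itself.
- manip.spot_in(label, camera): "point" ([row, column] as shares, 0 to 1, of the picture: columns of its width, rows of its height, amid what is visible of it).
- manip.landmark_of(label, camera): "point" ([row, column] as shares, 0 to 1, of the picture: columns of its width, rows of its height: a listed point, or the origin of a listed thing).
The state is a dict: "time": time; "joint_positions": joint angles; "joint_velocities": joint speeds; "tau": joint torques, N m; "position": TCP position; "orientation": TCP orientation; "wrist_force": force on the tool from outside, world axes, zero at the start; "ft_torque": the same for the moment, N m; "gripper_width": opening from 0.0 (shut) to 1.0 (fully open).
Only numpy, scipy, OpenCV 4.12 (cv2) and the standard library are available. Lean on these libraries where they do the work, as an engineer would, in place of code of your own. Each camera call takes 0.05 s, during which the arm holds its last target.

## Working session

There is one attempt and no reset: what is moved stays moved. The work goes in short steps, Python scripts to look and compute and a tool call to move; the robot and the scene stay as the last step left them, time stands still between calls to the robot, and variables do not carry over. Pictures are saved under pics/ and viewed, and the job is handed in when it is done.

Besides the shell and the picture viewer there is one more tool, called after "Request:" as name([rows], argument=value, ...), one row to a line, values as JSON. step_arm: Moves the arm, as the interface text tells. Its arguments: {"type":"object","properties":{"steps":{"type":"array"},"grip_force":{"type":"number"}},"required":["steps"]}

```bash
ls; mkdir -p pics; cat > h.py <<'E'
import numpy as np, cv2
from scipy.spatial.transform import Rotation as R
from station import manip
def cam(n):
    m=manip.camera_model(n); o=np.array(m["orientation"],float)
    Rm=R.from_rotvec(o).as_matrix() if o.size==3 else (o if o.shape==(3,3) else R.from_quat(o).as_matrix())
    return np.array(m["K"]),np.array(m["position"]),Rm
def ray(n,u,v,z):
    K,p,Rm=cam(n); d=Rm@np.linalg.solve(K,[u,v,1.]); return p+d*(z-p[2])/d[2]
def proj(n,P):
    K,p,Rm=cam(n); c=(np.atleast_2d(P)-p)@Rm; q=c@K.T; return q[:,:2]/q[:,2:]
def snap(n,f):
    im=manip.get_image(n); cv2.imwrite(f"pics/{f}.png",im[:,:,::-1]); return im
E
python3 - <<'E'
from h import *
for n in("scene","top"):
    print(manip.camera_model(n)); snap(n,n+"0")
    for l in("amp","bay","rack","tag","wheel_left_axis","wheel_right_axis","unit_left","unit_right"):
        r=manip.landmark_of(l,n)
        print(n,l,[(round(a["score"],2),round(a["point"][1]*640),round(a["point"][0]*480)) for a in r])
print(manip.get_obs())
E
```

```text
pics
{'K': array([[491.97878341,   0.        , 323.8811936 ],
       [  0.        , 491.97878341, 236.18393382],
       [  0.        ,   0.        ,   1.        ]]), 'position': array([ 1.22794899, -0.67567338,  0.68698623]), 'orientation': array([-1.96056143, -0.90422692,  0.51189719])}
scene amp [(0.81, 306, 276), (0.57, 159, 259), (0.57, 392, 190)]
scene bay []
scene rack []
scene tag [(0.96, 423, 221)]
scene wheel_left_axis [(0.67, 434, 206)]
scene wheel_right_axis [(0.97, 417, 214)]
scene unit_left [(0.86, 401, 308)]
scene unit_right [(0.59, 251, 384)]
{'K': array([[479.74975439,   0.        , 315.9113763 ],
       [  0.        , 479.74975439, 243.76016597],
       [  0.        ,   0.        ,   1.        ]]), 'position': array([ 0.32290358, -0.00855864,  1.14839798]), 'orientation': array([-2.17553553,  2.16233233, -0.11487617])}
top amp [(0.85, 453, 357), (0.79, 135, 309), (0.74, 349, 230)]
top bay []
top rack []
top tag [(0.67, 180, 223), (0.4, 346, 228)]
top wheel_left_axis [(0.64, 161, 219)]
top wheel_right_axis [(0.6, 193, 223)]
top unit_left [(0.57, 314, 143)]
top unit_right [(0.26, 178, 223)]
{'time': 0.9, 'joint_positions': array([ 1.27738647e+00,  4.80169720e-01,  1.59633643e+00,  3.80666800e-05,
        1.06505614e+00, -4.65849698e-02]), 'joint_velocities': array([ 0.00025148, -0.00018714, -0.00180797, -0.00131912,  0.00074264,
        0.00079676]), 'tau': array([ 3.56695840e-03, -9.50467443e+01, -4.30656838e+01,  4.85730252e-04,
        6.90702709e-04,  3.13783619e-05]), 'position': array([0.15876769, 0.63030253, 0.23130261]), 'orientation': array([ 0.19381014,  1.5621235 , -0.19375416]), 'wrist_force': array([-0.17100747, -0.37473433, -0.36467436]), 'ft_torque': array([0.06354677, 0.01238111, 0.02489288]), 'gripper_width': 0.9993408100815736}
```

View pics/scene0.png

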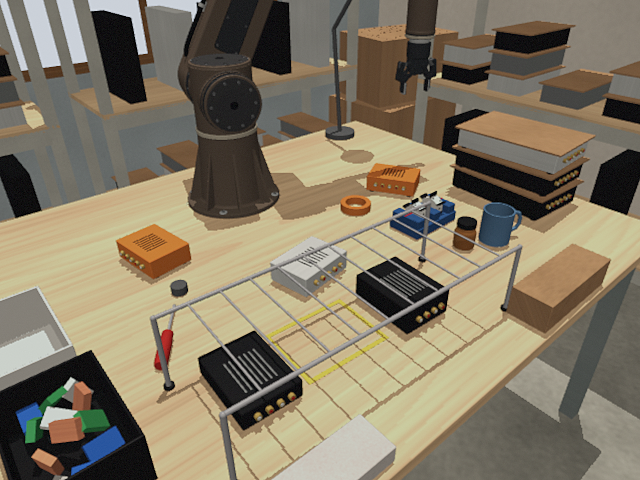

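View pics/top0.png

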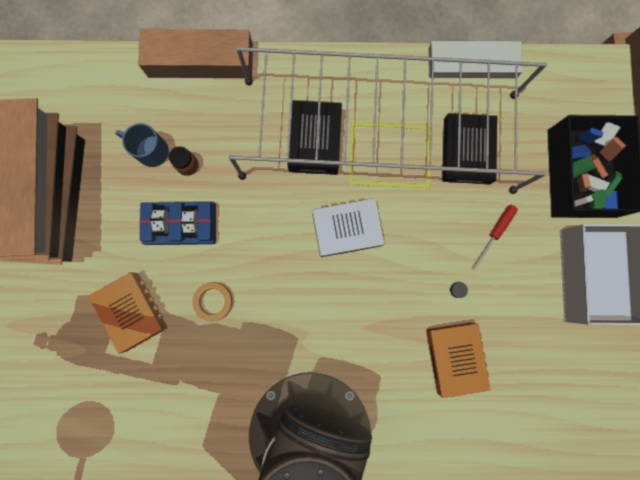

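The silver amp is at top-view pixel (349,228), turned slightly. The yellow bay is at about (390,155), and the tag at (178,222). The orange boxes at (128,312) and (458,358) are the look-alikes. I'll crop in for precise corners.

```bash
python3 - <<'E'
import cv2
t=cv2.imread("pics/top0.png")
cv2.imwrite("pics/c1.png",cv2.resize(t[100:270,290:510],None,fx=3.5,fy=3.5,interpolation=cv2.INTER_CUBIC))
cv2.imwrite("pics/c2.png",cv2.resize(t[190:255,130:225],None,fx=8,fy=8,interpolation=cv2.INTER_CUBIC))
s=cv2.imread("pics/scene0.png")
cv2.imwrite("pics/c3.png",cv2.resize(s[180:245,380:470],None,fx=8,fy=8,interpolation=cv2.INTER_CUBIC))
E
```

```text
(no output)
```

View pics/c1.png

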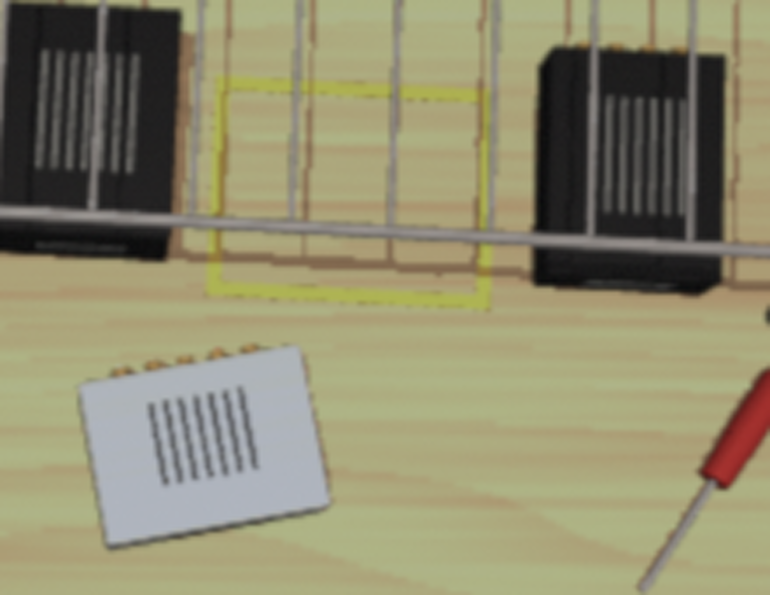

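View pics/c2.png

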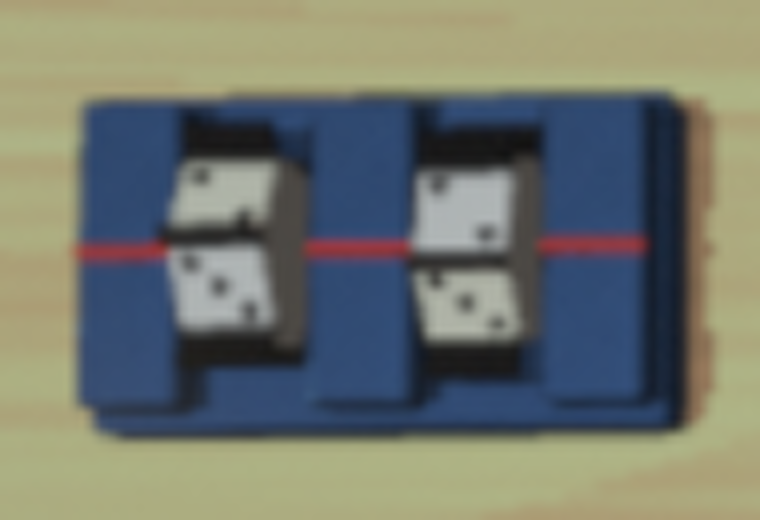

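View pics/c3.png

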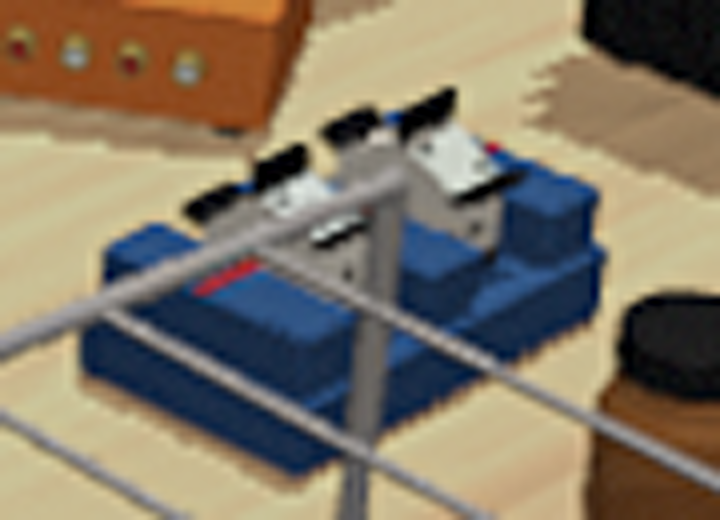

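```bash
python3 - <<'E'
from h import *
from scipy.optimize import least_squares
f=lambda L:np.array([(290+a/3.5,100+b/3.5) for a,b in L])
A=f([(80,384),(298,347),(329,504),(109,544)])
B=f([(221,85),(488,96),(487,300),(213,288)])
for nm,P,z in(("amp",A,.056),("bay",B,0)):
    Q=np.array([ray("top",u,v,z)[:2] for u,v in P]); print(nm,Q.round(4).tolist(),"c",Q.mean(0).round(4))
    e=np.roll(Q,-1,0)-Q; print(np.linalg.norm(e,axis=1).round(4)); 
    xa=(Q[0]+Q[1]-Q[2]-Q[3]); ya=(Q[0]+Q[3]-Q[1]-Q[2]); print("yaw x",np.degrees(np.arctan2(xa[1],xa[0])),"y",np.degrees(np.arctan2(-ya[0],ya[1])))
# rack front rod from crop at z=.160
for u,v in ((240,158),(540,177)): print("rod",ray("top",u,v,.16))
# tag fit: housing top corners z=.052  (crop8 +130,190)
g=lambda a,b:(130+a/8,190+b/8)
for a,b in((80,250),(645,244)): print("index",ray("top",*g(a,b),.052))
for a,b in((95,102),(645,94),(640,405),(85,405)): print("top",ray("top",*g(a,b),.052))
# landmarks
for n,u,v in (("top",161,219),("top",193,223),("scene",434,206),("scene",417,214)): print(n,ray(n,u,v,.045))
E
```

```text
amp [[0.5157, -0.0028], [0.5414, -0.1467], [0.4372, -0.1662], [0.4101, -0.0224]] c [ 0.4761 -0.0845]
[0.1461 0.106  0.1464 0.1074]
yaw x 10.583238839588923 y 10.402014414893282
bay [[0.7401, -0.1007], [0.7334, -0.2891], [0.5867, -0.2857], [0.594, -0.0948]] c [ 0.6635 -0.1926]
[0.1886 0.1467 0.1911 0.1462]
yaw x -1.8200481562160724 y -2.1156705540772487
rod [0.60691726 0.15109893 0.16      ]
rod [ 0.57013856 -0.48082364  0.16      ]
index [0.48693946 0.39582436 0.052     ]
index [0.48971618 0.233017   0.052     ]
top [0.53025528 0.39338835 0.052     ]
top [0.5336249  0.23427826 0.052     ]
top [0.44297685 0.23311031 0.052     ]
top [0.44198609 0.3924123  0.052     ]
top [0.49357451 0.34989175 0.045     ]
top [0.48465888 0.27528732 0.045     ]
scene [0.49714967 0.34969954 0.045     ]
scene [0.49681133 0.27763872 0.045     ]
```

```bash
cat >> h.py <<'E'
def st():
    o=manip.get_obs(); M=R.from_rotvec(o["orientation"]).as_matrix()
    print("t",o["time"],"p",np.round(o["position"],4),"F",np.round(o["wrist_force"],1),"w",round(o["gripper_width"],2)); print("q",np.round(o["joint_positions"],2)); print("x",M[:,0].round(3),"y",M[:,1].round(3),"yawY",np.degrees(np.arctan2(M[1,1],M[0,1])).round(1),"tilt",np.degrees(np.arccos(-M[2,0])).round(1))
E
python3 -c "
from h import *
st()"
```

```text
t 0.9 p [0.1588 0.6303 0.2313] F [-0.2 -0.4 -0.4] w 1.0
q [ 1.28  0.48  1.6   0.    1.07 -0.05]
x [-0.  0. -1.] y [0.244 0.97  0.   ] yawY 75.9 tilt 0.0
```

Request:
step_arm([
  {"tx":0.0225,"ty":-0.04,"rz":-5.6,"jaw":0.6},
  {"tx":0.0225,"ty":-0.04,"rz":-5.6,"jaw":0.6},
  {"tx":0.0225,"ty":-0.04,"rz":-5.6,"jaw":0.6},
  {"tx":0.0225,"ty":-0.04,"rz":-5.6,"jaw":0.6},
  {"tx":0.0225,"ty":-0.04,"rz":-5.6,"jaw":0.6},
  {"tx":0.0225,"ty":-0.04,"rz":-5.6,"jaw":0.6},
  {"tx":0.0225,"ty":-0.04,"rz":-5.6,"jaw":0.6},
  {"tx":0.0225,"ty":-0.04,"rz":-5.6,"jaw":0.6},
  {"tx":0.0225,"ty":-0.04,"rz":-5.6,"jaw":0.6},
  {"tx":0.0225,"ty":-0.04,"rz":-5.6,"jaw":0.6},
  {"tx":0.0225,"ty":-0.04,"rz":-5.6,"jaw":0.6},
  {"tx":0.0225,"ty":-0.04,"rz":-5.6,"jaw":0.6},
  {"tx":0.0225,"ty":-0.04,"rz":-5.6,"jaw":0.6},
  {"tx":0.0225,"ty":-0.04,"rz":-5.6,"jaw":0.6},
  {"ty":-0.02,"tz":-0.04},
  {"tz":-0.04},
  {"tz":-0.04},
])

```text
validation failed for argument at $.st...
```

```bash
python3 - <<'E'
from h import *
st(); snap("top","t1"); snap("scene","s1")
E
```

```text
t 0.9 p [0.1588 0.6303 0.2313] F [-0.2 -0.4 -0.4] w 1.0
q [ 1.28  0.48  1.6   0.    1.07 -0.05]
x [-0.  0. -1.] y [0.244 0.97  0.   ] yawY 75.9 tilt 0.0
```

Request:
step_arm([
  {"rx":0,"ry":0,"rz":-5.6,"tx":0.0225,"ty":-0.04,"tz":0,"jaw":0.6},
  {"rx":0,"ry":0,"rz":-5.6,"tx":0.0225,"ty":-0.04,"tz":0,"jaw":0.6},
  {"rx":0,"ry":0,"rz":-5.6,"tx":0.0225,"ty":-0.04,"tz":0,"jaw":0.6},
  {"rx":0,"ry":0,"rz":-5.6,"tx":0.0225,"ty":-0.04,"tz":0,"jaw":0.6},
  {"rx":0,"ry":0,"rz":-5.6,"tx":0.0225,"ty":-0.04,"tz":0,"jaw":0.6},
  {"rx":0,"ry":0,"rz":-5.6,"tx":0.0225,"ty":-0.04,"tz":0,"jaw":0.6},
  {"rx":0,"ry":0,"rz":-5.6,"tx":0.0225,"ty":-0.04,"tz":0,"jaw":0.6},
  {"rx":0,"ry":0,"rz":-5.6,"tx":0.0225,"ty":-0.04,"tz":0,"jaw":0.6},
  {"rx":0,"ry":0,"rz":-5.6,"tx":0.0225,"ty":-0.04,"tz":0,"jaw":0.6},
  {"rx":0,"ry":0,"rz":-5.6,"tx":0.0225,"ty":-0.04,"tz":0,"jaw":0.6},
  {"rx":0,"ry":0,"rz":-5.6,"tx":0.0225,"ty":-0.04,"tz":0,"jaw":0.6},
  {"rx":0,"ry":0,"rz":-5.6,"tx":0.0225,"ty":-0.04,"tz":0,"jaw":0.6},
  {"rx":0,"ry":0,"rz":-5.6,"tx":0.0225,"ty":-0.04,"tz":0,"jaw":0.6},
  {"rx":0,"ry":0,"rz":-5.6,"tx":0.0225,"ty":-0.04,"tz":0,"jaw":0.6},
  {"rx":0,"ry":0,"rz":0,"tx":0,"ty":-0.02,"tz":-0.04,"jaw":0.6},
  {"rx":0,"ry":0,"rz":0,"tx":0,"ty":0,"tz":-0.04,"jaw":0.6},
  {"rx":0,"ry":0,"rz":0,"tx":0,"ty":0,"tz":-0.04,"jaw":0.6},
])

```text
time: 3.12
position: [0.4741, 0.0499, 0.1104]
orientation: [1.243, 1.187, -1.242]
wrist_force: [0.4, 0.0, 0.0]
gripper_width: 0.6
```

```bash
python3 - <<'E'
from h import *
st(); snap("top","t1"); snap("scene","s1")
E
```

```text
t 3.125 p [0.4741 0.0499 0.1104] F [0.4 0.  0. ] w 0.6
q [0.04 0.42 2.1  0.   0.62 0.09]
x [ 0.001  0.    -1.   ] y [ 0.999 -0.045  0.001] yawY -2.6 tilt 0.1
```

```bash
python3 - <<'E'
import cv2
t=cv2.imread("pics/scene0.png")
cv2.imwrite("pics/c4.png",cv2.resize(t[230:400,240:460],None,fx=3.5,fy=3.5,interpolation=cv2.INTER_CUBIC))
E
```

```text
(no output)
```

View pics/c4.png

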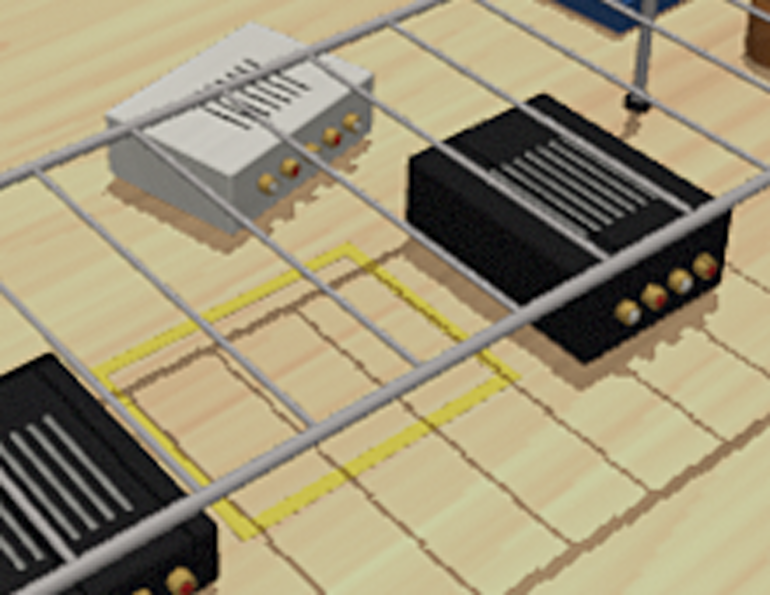

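View pics/t1.png

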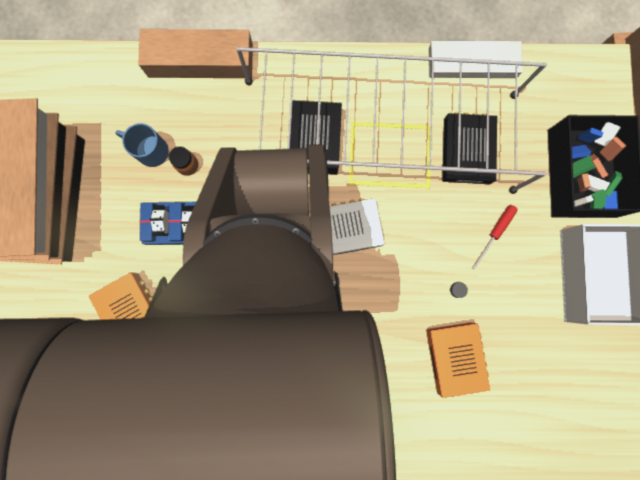

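```bash
python3 - <<'E'
from h import *
f=lambda L:np.array([(240+a/3.5,230+b/3.5) for a,b in L])
P=f([(509,378),(247,530),(105,377),(347,251)])
Q=np.array([ray("scene",u,v,0)[:2] for u,v in P]);print(Q.round(4).tolist(),Q.mean(0))
e=np.roll(Q,-1,0)-Q; print(np.linalg.norm(e,axis=1).round(4)); 
xa=(Q[0]+Q[1]-Q[2]-Q[3]); ya=(Q[0]+Q[3]-Q[1]-Q[2]); print("yaw x",np.degrees(np.arctan2(xa[1],xa[0])),"y",np.degrees(np.arctan2(-ya[0],ya[1])))
P=f([(371,75),(233,180),(108,120),(252,24)])
Q=np.array([ray("scene",u,v,.056)[:2] for u,v in P]);print(Q.round(4).tolist(),Q.mean(0))
E
```

```text
[[0.7447, -0.1037], [0.7349, -0.2893], [0.5934, -0.2794], [0.5986, -0.0973]] [ 0.66790628 -0.19242738]
[0.1859 0.1419 0.1822 0.1463]
yaw x -3.2515374258119607 y -2.339744484307466
[[0.5211, -0.007], [0.5531, -0.1515], [0.4498, -0.1723], [0.4178, -0.026]] [ 0.48544899 -0.0891995 ]
```

Request:
step_arm([
  {"rx":0,"ry":0,"rz":0,"tx":0,"ty":0,"tz":-0.045,"jaw":0.6},
  {"rx":0,"ry":0,"rz":0,"tx":0,"ty":0,"tz":-0.045,"jaw":0.6},
  {"rx":0,"ry":0,"rz":0,"tx":0,"ty":-0.015,"tz":0,"jaw":0.6},
  {"rx":0,"ry":0,"rz":0,"tx":0,"ty":-0.015,"tz":0,"jaw":0.6},
  {"rx":0,"ry":0,"rz":0,"tx":0,"ty":-0.01,"tz":0,"jaw":0.6},
  {"rx":0,"ry":0,"rz":0,"tx":0,"ty":-0.01,"tz":0,"jaw":0.6},
  {"rx":0,"ry":0,"rz":0,"tx":0,"ty":-0.01,"tz":0,"jaw":0.6},
  {"rx":0,"ry":0,"rz":0,"tx":0,"ty":-0.01,"tz":0,"jaw":0.6},
  {"rx":0,"ry":0,"rz":0,"tx":0,"ty":-0.01,"tz":0,"jaw":0.6},
  {"rx":0,"ry":0,"rz":0,"tx":0,"ty":-0.01,"tz":0,"jaw":0.6},
])

```text
time: 4.47
position: [0.4748, -0.0404, 0.0225]
orientation: [1.243, 1.186, -1.24]
wrist_force: [0.8, 5.1, 3.7]
gripper_width: 0.597
```

```bash
python3 - <<'E'
from h import *
st(); im=snap("scene","s2"); cv2.imwrite("pics/s2c.png",cv2.resize(im[170:370,220:470,::-1],None,fx=3,fy=3,interpolation=cv2.INTER_CUBIC))
E
```

```text
t 4.475 p [ 0.4748 -0.0404  0.0225] F [0.8 5.1 3.7] w 0.6
q [-0.15  0.58  2.15  0.    0.4  -0.1 ]
x [ 0.002 -0.    -1.   ] y [ 0.999 -0.044  0.002] yawY -2.5 tilt 0.1
```

View pics/s2c.png

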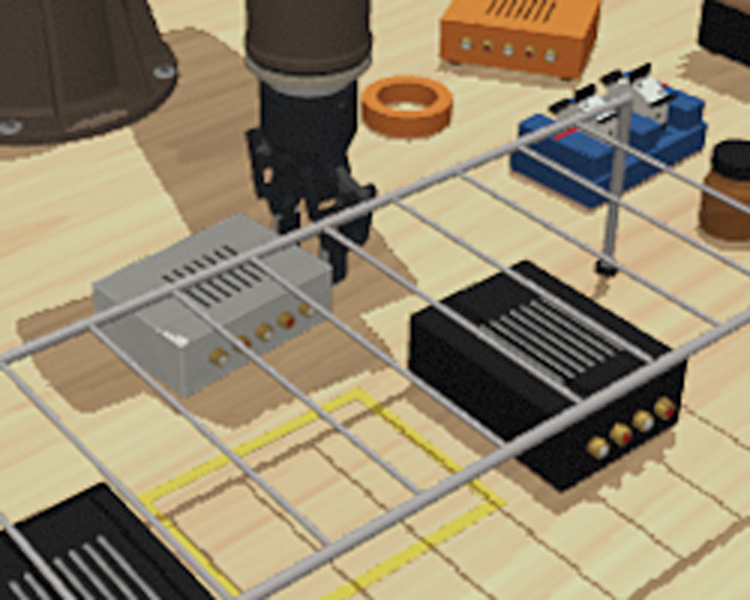

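The open fingers are against the amp's +y face at about crop (335,265), and the amp is turning square. I'll keep pushing.

Request:
step_arm([
  {"rx":0,"ry":0,"rz":0,"tx":0,"ty":-0.01,"tz":0,"jaw":0.6},
  {"rx":0,"ry":0,"rz":0,"tx":0,"ty":-0.01,"tz":0,"jaw":0.6},
  {"rx":0,"ry":0,"rz":0,"tx":0,"ty":-0.01,"tz":0,"jaw":0.6},
  {"rx":0,"ry":0,"rz":0,"tx":0,"ty":-0.01,"tz":0,"jaw":0.6},
  {"rx":0,"ry":0,"rz":0,"tx":0,"ty":-0.008,"tz":0,"jaw":0.6},
  {"rx":0,"ry":0,"rz":0,"tx":0,"ty":-0.006,"tz":0,"jaw":0.6},
  {"rx":0,"ry":0,"rz":0,"tx":0,"ty":-0.005,"tz":0,"jaw":0.6},
  {"rx":0,"ry":0,"rz":0,"tx":0,"ty":0,"tz":0,"jaw":0.6},
])

```text
time: 5.52
position: [0.474, -0.0992, 0.0219]
orientation: [1.242, 1.187, -1.242]
wrist_force: [-0.1, 0.1, -0.1]
gripper_width: 0.599
```

```bash
python3 - <<'E'
from h import *
st(); im=snap("scene","s3"); cv2.imwrite("pics/s3c.png",cv2.resize(im[200:370,220:440,::-1],None,fx=3.5,fy=3.5,interpolation=cv2.INTER_CUBIC))
E
```

```text
t 5.525 p [ 0.474  -0.0992  0.0219] F [-0.1  0.1 -0.1] w 0.6
q [-0.27  0.59  2.13 -0.    0.42 -0.22]
x [ 0.001 -0.    -1.   ] y [ 0.999 -0.045  0.001] yawY -2.6 tilt 0.0
```

View pics/s3c.png

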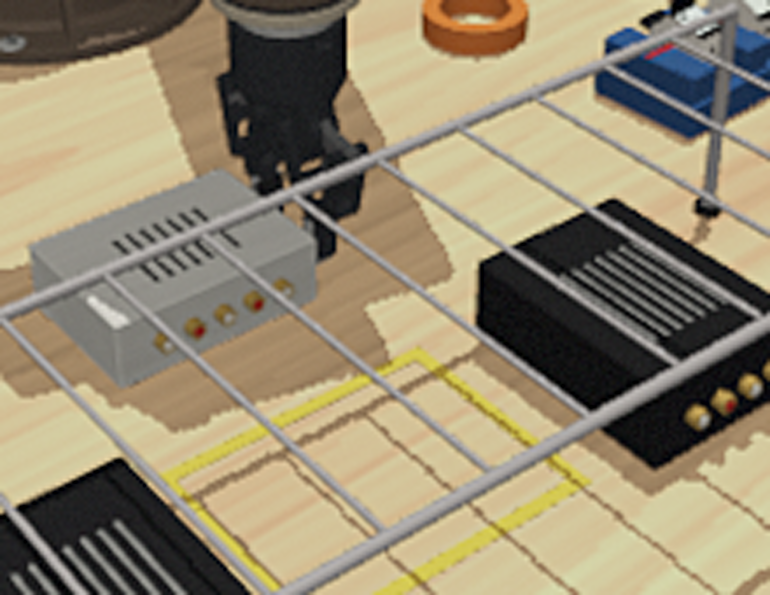

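```bash
python3 - <<'E'
from h import *
f=lambda L:np.array([(220+a/3.5,200+b/3.5) for a,b in L])
P=f([(316,242),(119,340),(32,246),(219,171)])
Q=np.array([ray("scene",u,v,.056)[:2] for u,v in P]);print(Q.round(4).tolist(),Q.mean(0))
e=np.roll(Q,-1,0)-Q; print(np.linalg.norm(e,axis=1).round(4)); 
xa=(Q[0]+Q[1]-Q[2]-Q[3]); ya=(Q[0]+Q[3]-Q[1]-Q[2]); print("yaw x",np.degrees(np.arctan2(xa[1],xa[0])),"y",np.degrees(np.arctan2(-ya[0],ya[1])))
E
```

```text
[[0.5227, -0.1165], [0.525, -0.2674], [0.4088, -0.2563], [0.4148, -0.1138]] [ 0.46783323 -0.1885015 ]
[0.1509 0.1168 0.1426 0.1078]
yaw x -3.559107638489685 y -0.7172695373189629
```

Request:
step_arm([
  {"rx":0,"ry":0,"rz":0,"tx":0,"ty":0.005,"tz":0.03,"jaw":0.7},
  {"rx":0,"ry":0,"rz":0,"tx":0,"ty":0,"tz":0.06,"jaw":0.7},
  {"rx":0,"ry":0,"rz":-10,"tx":-0.01,"ty":-0.01,"tz":0,"jaw":0.7},
  {"rx":0,"ry":0,"rz":-10,"tx":-0.01,"ty":-0.01,"tz":0,"jaw":0.7},
  {"rx":0,"ry":0,"rz":-10,"tx":-0.01,"ty":-0.01,"tz":0,"jaw":0.7},
  {"rx":0,"ry":0,"rz":-10,"tx":-0.01,"ty":-0.01,"tz":0,"jaw":0.7},
  {"rx":0,"ry":0,"rz":-10,"tx":-0.01,"ty":-0.01,"tz":0,"jaw":0.7},
  {"rx":0,"ry":0,"rz":-10,"tx":-0.01,"ty":-0.01,"tz":0,"jaw":0.7},
  {"rx":0,"ry":0,"rz":-10,"tx":-0.01,"ty":-0.01,"tz":0,"jaw":0.7},
  {"rx":0,"ry":0,"rz":-10,"tx":-0.01,"ty":-0.01,"tz":0,"jaw":0.7},
  {"rx":0,"ry":0,"rz":-10,"tx":-0.009,"ty":-0.01,"tz":0,"jaw":0.7},
  {"rx":0,"ry":0,"rz":0,"tx":0,"ty":0,"tz":0,"jaw":0.7},
])

```text
time: 7.08
position: [0.3844, -0.184, 0.1115]
orientation: [-2.199, 0.049, 2.199]
wrist_force: [0.7, -0.4, -0.7]
gripper_width: 0.699
```

```bash
python3 - <<'E'
from h import *
st()
E
```

```text
t 7.075 p [ 0.3844 -0.184   0.1115] F [ 0.7 -0.4 -0.7] w 0.7
q [-0.52  0.36  2.21 -0.    0.57  1.1 ]
x [ 0. -0. -1.] y [-0.045 -0.999  0.   ] yawY -92.6 tilt 0.0
```

Request:
step_arm([
  {"rx":0,"ry":0,"rz":0,"tx":0,"ty":0,"tz":-0.03,"jaw":0.7},
  {"rx":0,"ry":0,"rz":0,"tx":0,"ty":0,"tz":-0.03,"jaw":0.7},
  {"rx":0,"ry":0,"rz":0,"tx":0,"ty":0,"tz":-0.03,"jaw":0.7},
  {"rx":0,"ry":0,"rz":0,"tx":0,"ty":0,"tz":0,"jaw":0.7},
])

```text
time: 7.58
position: [0.384, -0.1828, 0.0201]
orientation: [-2.197, 0.043, 2.203]
wrist_force: [-0.3, -0.0, -0.1]
gripper_width: 0.7
```

```bash
python3 - <<'E'
from h import *
st()
im=snap("scene","s4"); cv2.imwrite("pics/s4c.png",cv2.resize(im[200:370,220:440,::-1],None,fx=3.5,fy=3.5,interpolation=cv2.INTER_CUBIC))
E
```

```text
t 7.575 p [ 0.384  -0.1828  0.0201] F [-0.3 -0.  -0.1] w 0.7
q [-0.52  0.56  2.26  0.    0.32  1.1 ]
x [-0.003  0.002 -1.   ] y [-0.04  -0.999 -0.002] yawY -92.3 tilt 0.2
```

View pics/s4c.png

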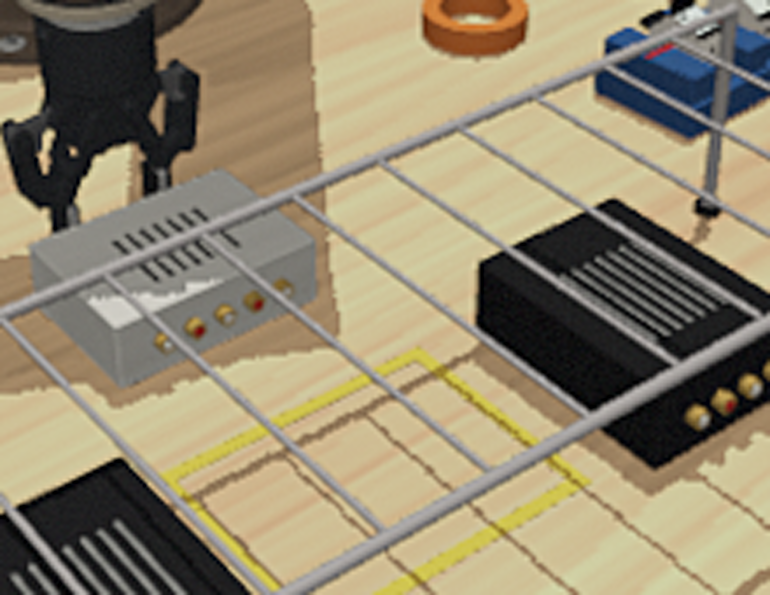

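Request:
step_arm([
  {"rx":0,"ry":0,"rz":0,"tx":0.012,"ty":-0.0005,"tz":0,"jaw":0.7},
  {"rx":0,"ry":0,"rz":0,"tx":0.012,"ty":-0.0005,"tz":0,"jaw":0.7},
  {"rx":0,"ry":0,"rz":0,"tx":0.012,"ty":-0.0005,"tz":0,"jaw":0.7},
  {"rx":0,"ry":0,"rz":0,"tx":0.012,"ty":-0.0005,"tz":0,"jaw":0.7},
  {"rx":0,"ry":0,"rz":0,"tx":0.012,"ty":-0.0005,"tz":0,"jaw":0.7},
  {"rx":0,"ry":0,"rz":0,"tx":0.012,"ty":-0.0005,"tz":0,"jaw":0.7},
  {"rx":0,"ry":0,"rz":0,"tx":0.012,"ty":-0.0005,"tz":0,"jaw":0.7},
  {"rx":0,"ry":0,"rz":0,"tx":0.008,"ty":-0.0005,"tz":0,"jaw":0.7},
  {"rx":0,"ry":0,"rz":0,"tx":0.005,"ty":0,"tz":0,"jaw":0.7},
  {"rx":0,"ry":0,"rz":0,"tx":0,"ty":0,"tz":0,"jaw":0.7},
])

```text
time: 8.88
position: [0.4829, -0.1879, 0.0217]
orientation: [-2.201, 0.049, 2.198]
wrist_force: [-0.5, 1.2, -0.0]
gripper_width: 0.702
```

```bash
python3 - <<'E'
from h import *
st()
im=snap("scene","s5"); cv2.imwrite("pics/s5c.png",cv2.resize(im[200:370,220:440,::-1],None,fx=3.5,fy=3.5,interpolation=cv2.INTER_CUBIC))
E
```

```text
t 8.875 p [ 0.4829 -0.1879  0.0217] F [-0.5  1.2 -0. ] w 0.7
q [-0.43  0.62  2.06  0.    0.47  1.19]
x [ 0.001 -0.001 -1.   ] y [-0.044 -0.999  0.001] yawY -92.5 tilt 0.1
```

View pics/s5c.png

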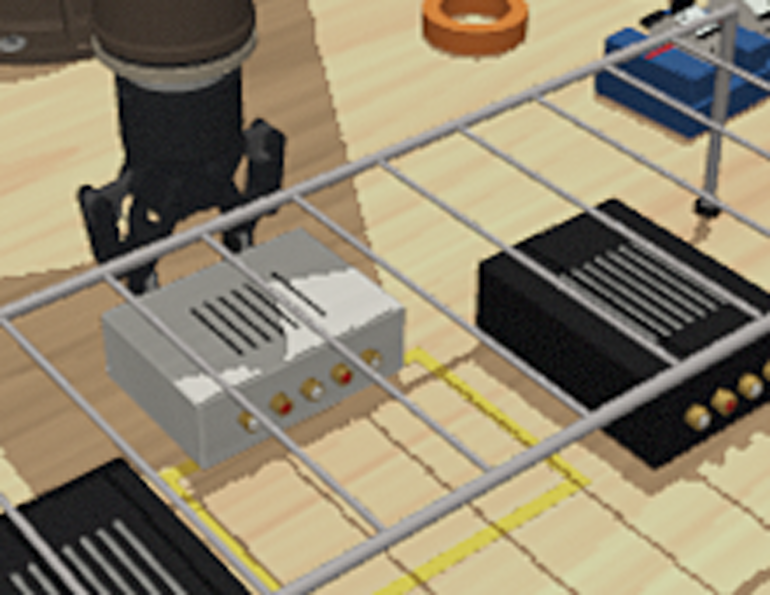

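Request:
step_arm([
  {"rx":0,"ry":0,"rz":0,"tx":-0.015,"ty":0.0005,"tz":0.003,"jaw":0.7},
  {"rx":-0.4,"ry":-8.75,"rz":0,"tx":0,"ty":0,"tz":0,"jaw":0.7},
  {"rx":-0.4,"ry":-8.75,"rz":0,"tx":0,"ty":0,"tz":0,"jaw":0.7},
  {"rx":-0.4,"ry":-8.75,"rz":0,"tx":0,"ty":0,"tz":0,"jaw":0.7},
  {"rx":-0.4,"ry":-8.75,"rz":0,"tx":0,"ty":0,"tz":0,"jaw":0.7},
  {"rx":0,"ry":0,"rz":0,"tx":0,"ty":0,"tz":0,"jaw":0.7},
])

```text
time: 9.68
position: [0.4741, -0.1513, 0.0227]
orientation: [-2.403, -0.077, 1.887]
wrist_force: [0.2, -1.0, -0.1]
gripper_width: 0.7
```

```bash
python3 - <<'E'
from h import *
st()
im=snap("scene","s6"); cv2.imwrite("pics/s6c.png",cv2.resize(im[200:370,220:440,::-1],None,fx=3.5,fy=3.5,interpolation=cv2.INTER_CUBIC))
E
```

```text
t 9.675 p [ 0.4741 -0.1513  0.0227] F [ 0.2 -1.  -0.1] w 0.7
q [-0.52  0.58  2.26  0.99  0.24  0.12]
x [ 0.238  0.092 -0.967] y [-0.013 -0.995 -0.098] yawY -90.8 tilt 14.8
```

View pics/s6c.png

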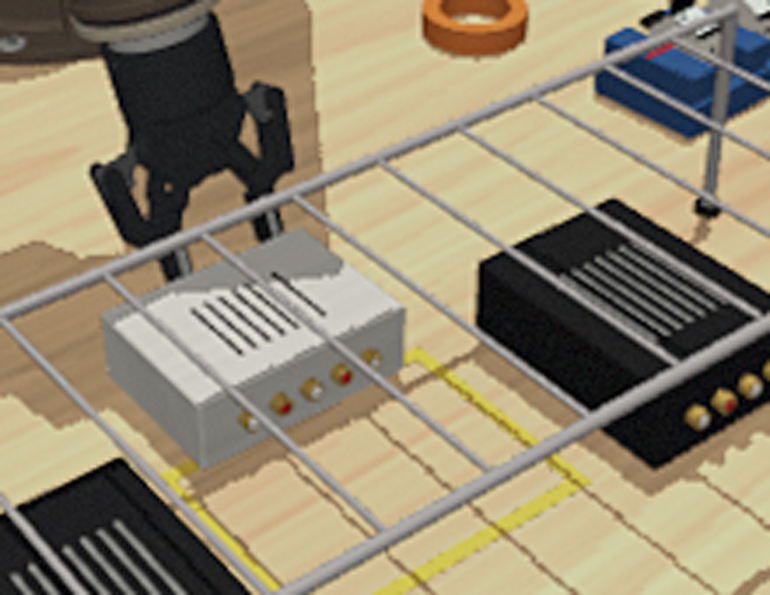

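```bash
cat > kin.py <<'E'
from h import *
from scipy.optimize import least_squares
D=[([1.27738647,.480169720,1.59633643,0,1.06505614,-.0465849698],[.15876769,.63030253,.23130261]),
([.04,.42,2.1,0,.62,.09],[.4741,.0499,.1104]),([-.27,.59,2.13,0,.42,-.22],[.474,-.0992,.0219]),
([-.52,.36,2.21,0,.57,1.1],[.3844,-.184,.1115]),([-.52,.56,2.26,0,.32,1.1],[.384,-.1828,.0201]),([-.43,.62,2.06,0,.47,1.19],[.4829,-.1879,.0217])]
def Rz(a):return R.from_euler('z',a).as_matrix()
def Ry(a):return R.from_euler('y',a).as_matrix()
def fk(q,p):
    r0,d,a1,a2,e,L=p
    A=Rz(q[0])@Ry(q[1]); P=Rz(q[0])@[r0,0,d]+A@[0,0,a1]
    B=A@Ry(q[2]); P=P+B@[e,0,a2]
    C=B@Rz(q[3])@Ry(q[4])@Rz(q[5]); P=P+C@[0,0,L]
    M=np.stack([C[:,2],C[:,0]*S[0]+C[:,1]*S[1],C[:,2]*0],1); M[:,2]=np.cross(M[:,0],M[:,1]); return P,M
S=[1,0]
def fit():
    o=manip.get_obs(); M0=R.from_rotvec(o["orientation"]).as_matrix()
    DD=D+[(o["joint_positions"],o["position"])]
    f=lambda p:np.concatenate([(fk(q,p)[0]-np.array(x))*(3 if i in(0,6) else 1) for i,(q,x) in enumerate(DD)])
    s=least_squares(f,[0,.35,.4,.35,0,.2]); return s.x,s.fun,fk(o["joint_positions"],s.x)[1],M0
E
python3 - <<'E'
from kin import *
p,f,M,M0=fit(); print(p.round(4)); print((f*1000).round(1)); print(M.round(3));print(M0.round(3))
E
```

```text
[0.0018 0.4941 0.5651 0.4646 0.0394 0.5036]
[ 87.9 -23.6   2.6  -2.9 -31.   -4.6 -19.9 -26.5  -1.9 -20.  -24.6  -4.2
 -26.2 -22.   -4.1 -30.6 -19.5  -4.8   6.4 -18.6   4. ]
[[ 0.237  0.013  0.971]
 [ 0.091  0.995 -0.036]
 [-0.967  0.097  0.235]]
[[ 0.237 -0.013 -0.971]
 [ 0.091 -0.995  0.036]
 [-0.967 -0.097 -0.235]]
```

```bash
sed -i 's/r0,d,a1,a2,e,L=p/r0,d,a1,a2,e,L,b=p/; s/\[r0,0,d\]/[r0,b,d]/; s/\[0,.35,.4,.35,0,.2\]/[0,.35,.4,.35,0,.2,0]/; s/^S=.*/S=[-1,0]/' kin.py
cat >> kin.py <<'E'
def ik(p,T,M,q0):
    lo=np.array([-2.75,-.82,.23,-1.56,.09,-2.92]);hi=np.array([2.75,2.05,2.67,4.7,2.69,2.92])
    def f(q):
        P,N=fk(q,p); return np.concatenate([(P-T)*10,(R.from_matrix(N@M.T)).as_rotvec()])
    return least_squares(f,np.clip(q0,lo+1e-3,hi-1e-3),bounds=(lo,hi))
E
python3 - <<'E'
from kin import *
p,f,M,M0=fit(); print(p.round(4).tolist()); print((f*1000).round(1))
def tm(t,yaw=-92.5):
    y=np.array([np.cos(np.radians(yaw)),np.sin(np.radians(yaw)),0]); h=np.array([-y[1],y[0],0]); h/=np.linalg.norm(h)
    x=np.sin(np.radians(t))*h-np.cos(np.radians(t))*np.array([0,0,1]); return np.stack([x,y,np.cross(x,y)],1)
for X in(.47,.5,.53,.56,.605):
  for t in(10,20,30,35,40):
    out=[]
    for q4 in(0,1.5,3.1):
        s=ik(p,np.array([X,-.19,.022]),tm(t),[-.4,.6,2.1,q4,.4,1.1 - (q4)])
        out.append((round(np.sqrt(2*s.cost),3),s.x.round(2).tolist()))
    print(X,t,min(out))
E
```

```text
[0.0003, 0.3167, 0.597, 0.4449, 0.033, 0.3706, 0.0306]
[-0.7  0.4  0.   0.9 -0.3  0.   1.6 -0.7  0.9 -1.1 -0.2  1.4  2.1 -3.
 -0.6 -4.1  2.  -2.6 -0.2  0.3  0.3]
0.47 10 (np.float64(0.0), [-0.5, 0.58, 2.22, 0.39, 0.2, 0.74])
0.47 20 (np.float64(0.0), [-0.57, 0.59, 2.35, 2.11, 0.2, -1.05])
0.47 30 (np.float64(0.0), [-0.66, 0.66, 2.47, 2.52, 0.52, -1.56])
0.47 35 (np.float64(0.0), [-0.71, 0.72, 2.53, 2.56, 0.7, -1.68])
0.47 40 (np.float64(0.0), [-0.76, 0.81, 2.58, 2.57, 0.89, -1.78])
0.5 10 (np.float64(0.0), [-0.47, 0.6, 2.16, 0.31, 0.24, 0.85])
0.5 20 (np.float64(0.0), [-0.53, 0.6, 2.29, 1.93, 0.17, -0.83])
0.5 30 (np.float64(0.0), [-0.61, 0.66, 2.42, 2.51, 0.47, -1.49])
0.5 35 (np.float64(0.0), [-0.65, 0.71, 2.47, 2.57, 0.65, -1.61])
0.5 40 (np.float64(0.0), [-0.7, 0.78, 2.52, 2.59, 0.83, -1.71])
0.53 10 (np.float64(0.0), [-0.44, 0.61, 2.09, 0.25, 0.28, 0.94])
0.53 20 (np.float64(0.0), [-0.5, 0.61, 2.23, 1.69, 0.15, -0.55])
0.53 30 (np.float64(0.0), [-0.56, 0.66, 2.36, 2.49, 0.42, -1.42])
0.53 35 (np.float64(0.0), [-0.6, 0.71, 2.41, 2.57, 0.59, -1.55])
0.53 40 (np.float64(0.0), [-0.64, 0.77, 2.47, 2.6, 0.78, -1.65])
0.56 10 (np.float64(0.0), [-0.42, 0.63, 2.03, 0.2, 0.32, 1.01])
0.56 20 (np.float64(0.0), [-0.47, 0.63, 2.17, 1.4, 0.14, -0.23])
0.56 30 (np.float64(0.0), [-0.53, 0.66, 2.3, 2.45, 0.37, -1.34])
0.56 35 (np.float64(0.0), [-0.56, 0.7, 2.35, 2.56, 0.54, -1.49])
0.56 40 (np.float64(0.0), [-0.59, 0.76, 2.41, 2.61, 0.72, -1.59])
0.605 10 (np.float64(0.0), [-0.39, 0.67, 1.93, 0.16, 0.38, 1.09])
0.605 20 (np.float64(0.0), [-0.43, 0.65, 2.07, 0.97, 0.16, 0.24])
0.605 30 (np.float64(0.0), [-0.48, 0.68, 2.21, 2.38, 0.31, -1.21])
0.605 35 (np.float64(0.0), [-0.5, 0.71, 2.26, 2.54, 0.47, -1.41])
0.605 40 (np.float64(0.0), [-0.53, 0.75, 2.32, 2.61, 0.64, -1.52])
```

```bash
cat >> kin.py <<'E'
def tm(t,yaw=-92.5):
    y=np.array([np.cos(np.radians(yaw)),np.sin(np.radians(yaw)),0]); h=np.array([-y[1],y[0],0]); h/=np.linalg.norm(h)
    x=np.sin(np.radians(t))*h-np.cos(np.radians(t))*np.array([0,0,1]); return np.stack([x,y,np.cross(x,y)],1)
def turn(M):
    M0=R.from_rotvec(manip.get_obs()["orientation"]).as_matrix(); print("turn deg",np.degrees(R.from_matrix(M@M0.T).as_rotvec()).round(2))
E
python3 -c "
from kin import *
turn(tm(35))"
```

```text
turn deg [ -6.12 -21.16  -2.77]
```

Request:
step_arm([
  {"rx":0,"ry":0,"rz":0,"tx":-0.01,"ty":-0.01,"tz":0.03,"jaw":0.7},
  {"rx":0,"ry":0,"rz":0,"tx":0,"ty":-0.01,"tz":0.03,"jaw":0.7},
  {"rx":-0.77,"ry":-2.65,"rz":-0.35,"tx":0,"ty":-0.015,"tz":0,"jaw":0.7},
  {"rx":-0.77,"ry":-2.65,"rz":-0.35,"tx":0,"ty":0,"tz":0,"jaw":0.7},
  {"rx":-0.77,"ry":-2.65,"rz":-0.35,"tx":0,"ty":0,"tz":0,"jaw":0.7},
  {"rx":-0.77,"ry":-2.65,"rz":-0.35,"tx":0,"ty":0,"tz":0,"jaw":0.7},
  {"rx":-0.77,"ry":-2.65,"rz":-0.35,"tx":0,"ty":0,"tz":0,"jaw":0.7},
  {"rx":-0.77,"ry":-2.65,"rz":-0.35,"tx":0,"ty":0,"tz":0,"jaw":0.7},
  {"rx":-0.77,"ry":-2.65,"rz":-0.35,"tx":0,"ty":0,"tz":0,"jaw":0.7},
  {"rx":-0.77,"ry":-2.65,"rz":-0.35,"tx":0,"ty":0,"tz":0,"jaw":0.7},
  {"rx":0,"ry":0,"rz":0,"tx":0,"ty":0,"tz":0,"jaw":0.7},
])

```text
time: 11.1
position: [0.4657, -0.1829, 0.0823]
orientation: [-2.744, 0.038, 1.467]
wrist_force: [-1.0, -0.3, -0.1]
gripper_width: 0.7
```

```bash
python3 -c "
from kin import *
st();turn(tm(35))"
```

```text
t 11.1 p [ 0.4657 -0.1829  0.0823] F [-1.  -0.3 -0.1] w 0.7
q [-0.7   0.52  2.51  2.32  0.5  -1.39]
x [ 0.555 -0.008 -0.832] y [-0.036 -0.999 -0.014] yawY -92.0 tilt 33.7
turn deg [-0.87 -1.25 -0.47]
```

Request:
step_arm([
  {"rx":-0.87,"ry":-1.25,"rz":-0.47,"tx":-0.003,"ty":0,"tz":-0.03,"jaw":0.7},
  {"rx":0,"ry":0,"rz":0,"tx":0,"ty":0,"tz":-0.03,"jaw":0.7},
  {"rx":0,"ry":0,"rz":0,"tx":0.012,"ty":-0.0005,"tz":0,"jaw":0.7},
  {"rx":0,"ry":0,"rz":0,"tx":0.012,"ty":-0.0005,"tz":0,"jaw":0.7},
  {"rx":0,"ry":0,"rz":0,"tx":0.012,"ty":-0.0005,"tz":0,"jaw":0.7},
  {"rx":0,"ry":0,"rz":0,"tx":0.012,"ty":-0.0005,"tz":0,"jaw":0.7},
  {"rx":0,"ry":0,"rz":0,"tx":0.012,"ty":-0.0005,"tz":0,"jaw":0.7},
  {"rx":0,"ry":0,"rz":0,"tx":0.012,"ty":-0.0005,"tz":0,"jaw":0.7},
  {"rx":0,"ry":0,"rz":0,"tx":0.012,"ty":-0.0005,"tz":0,"jaw":0.7},
  {"rx":0,"ry":0,"rz":0,"tx":0.012,"ty":-0.0005,"tz":0,"jaw":0.7},
  {"rx":0,"ry":0,"rz":0,"tx":0.006,"ty":0,"tz":0,"jaw":0.7},
  {"rx":0,"ry":0,"rz":0,"tx":0,"ty":0,"tz":0,"jaw":0.7},
])

```text
time: 12.6
position: [0.5664, -0.1882, 0.0236]
orientation: [-2.774, 0.063, 1.438]
wrist_force: [-0.2, -0.2, -0.5]
gripper_width: 0.703
```

```bash
python3 - <<'E'
from kin import *
st()
turn(tm(35))
im=snap("scene","s7"); cv2.imwrite("pics/s7c.png",cv2.resize(im[230:400,230:450,::-1],None,fx=3.5,fy=3.5,interpolation=cv2.INTER_CUBIC))
im=snap("top","t7"); cv2.imwrite("pics/t7c.png",cv2.resize(im[80:250,290:510,::-1],None,fx=3.5,fy=3.5,interpolation=cv2.INTER_CUBIC))
E
```

```text
t 12.6 p [ 0.5664 -0.1882  0.0236] F [-0.2 -0.2 -0.5] w 0.7
q [-0.54  0.7   2.35  2.58  0.54 -1.49]
x [ 0.576 -0.028 -0.817] y [-0.043 -0.999  0.004] yawY -92.5 tilt 35.2
turn deg [ 0.26  0.18 -0.02]
```

View pics/s7c.png

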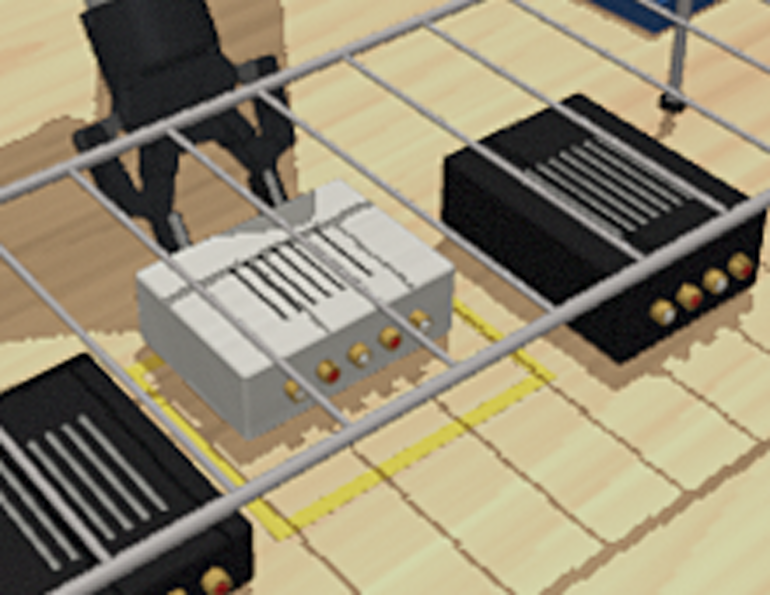

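View pics/t7c.png

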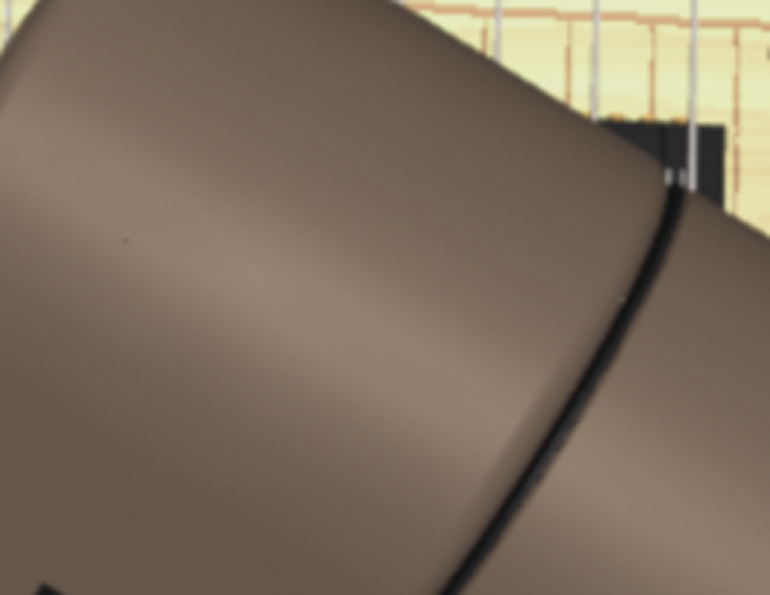

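```bash
cat >> kin.py <<'E'
def meas(n,P,z,o,s):
    Q=np.array([ray(n,o[0]+a/s,o[1]+b/s,z)[:2] for a,b in P]);print(Q.round(4).tolist(),Q.mean(0).round(4))
    xa=(Q[0]+Q[1]-Q[2]-Q[3]); ya=(Q[0]+Q[3]-Q[1]-Q[2]); print("yaw x",np.degrees(np.arctan2(xa[1],xa[0])),"y",np.degrees(np.arctan2(-ya[0],ya[1])))
E
python3 - <<'E'
from kin import *
meas("scene",[(455,266),(245,380),(137,275),(335,182)],.056,(230,230),3.5)
# predicted pixel for amp at target for scene crop
c=np.array([.665,-.1925]);a=np.radians(-2.5);Rm=np.array([[np.cos(a),-np.sin(a)],[np.sin(a),np.cos(a)]])
for z in(.056,.006):
  L=[[*(c+Rm@[sx*.055,sy*.075]),z] for sx,sy in((1,1),(1,-1),(-1,-1),(-1,1))]
  print(((proj("scene",L)-[230,230])*3.5).round(0).tolist())
E
```

```text
[[0.6872, -0.1218], [0.6829, -0.271], [0.5753, -0.2648], [0.5814, -0.1216]] [ 0.6317 -0.1948]
yaw x -1.7093446338796505 y -2.0259099698766545
[[502.0, 296.0], [287.0, 414.0], [169.0, 303.0], [378.0, 202.0]]
[[498.0, 363.0], [289.0, 483.0], [174.0, 370.0], [377.0, 267.0]]
```

Request:
step_arm([
  {"rx":0,"ry":0,"rz":0,"tx":0.01,"ty":0,"tz":0,"jaw":0.7},
  {"rx":0,"ry":0,"rz":0,"tx":0.01,"ty":0,"tz":0,"jaw":0.7},
  {"rx":0,"ry":0,"rz":0,"tx":0.008,"ty":0,"tz":0,"jaw":0.7},
  {"rx":0,"ry":0,"rz":0,"tx":0.005,"ty":0,"tz":0,"jaw":0.7},
  {"rx":0,"ry":0,"rz":0,"tx":0.003,"ty":0,"tz":0,"jaw":0.7},
  {"rx":0,"ry":0,"rz":0,"tx":0,"ty":0,"tz":0,"jaw":0.7},
])

```text
time: 13.45
position: [0.6017, -0.1882, 0.0228]
orientation: [-2.773, 0.063, 1.44]
wrist_force: [-1.2, 0.5, -0.1]
gripper_width: 0.7
```

```bash
python3 - <<'E'
from kin import *
st()
im=snap("scene","s8"); cv2.imwrite("pics/s8c.png",cv2.resize(im[230:400,230:450,::-1],None,fx=3.5,fy=3.5,interpolation=cv2.INTER_CUBIC))
E
```

```text
t 13.45 p [ 0.6017 -0.1882  0.0228] F [-1.2  0.5 -0.1] w 0.7
q [-0.5   0.71  2.28  2.56  0.48 -1.43]
x [ 0.575 -0.028 -0.818] y [-0.044 -0.999  0.004] yawY -92.5 tilt 35.1
```

View pics/s8c.png

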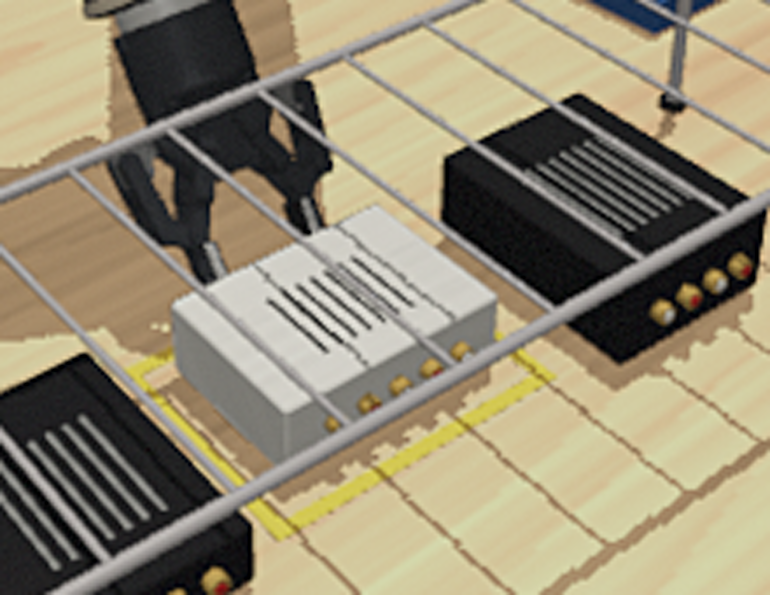

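Request:
step_arm([
  {"rx":0,"ry":0,"rz":0,"tx":-0.03,"ty":0,"tz":0,"jaw":0.7},
  {"rx":0,"ry":0,"rz":0,"tx":-0.05,"ty":0,"tz":0.01,"jaw":0.7},
  {"rx":0,"ry":0,"rz":0,"tx":-0.03,"ty":0.02,"tz":0.05,"jaw":0.4},
  {"rx":0,"ry":0,"rz":0,"tx":0,"ty":0.04,"tz":0.05,"jaw":0.2},
  {"rx":0,"ry":0,"rz":0,"tx":0,"ty":0.04,"tz":0.03,"jaw":0},
  {"rx":0,"ry":4,"rz":0,"tx":0,"ty":0.04,"tz":0,"jaw":0},
  {"rx":0,"ry":4,"rz":0,"tx":0,"ty":0.04,"tz":0,"jaw":0},
  {"rx":0,"ry":4,"rz":0,"tx":0,"ty":0.04,"tz":0,"jaw":0},
  {"rx":0,"ry":4,"rz":0,"tx":0,"ty":0.04,"tz":0,"jaw":0},
  {"rx":0,"ry":4,"rz":0,"tx":0,"ty":0.04,"tz":0,"jaw":0},
  {"rx":0,"ry":4,"rz":0,"tx":0,"ty":0.03,"tz":0,"jaw":0},
  {"rx":0,"ry":4,"rz":0,"tx":0,"ty":0.02,"tz":0,"jaw":0},
  {"rx":0,"ry":4,"rz":0,"tx":0,"ty":0.02,"tz":0,"jaw":0},
  {"rx":0,"ry":3,"rz":0,"tx":0,"ty":0,"tz":0,"jaw":0},
])

```text
time: 15.25
position: [0.4926, 0.0442, 0.1295]
orientation: [-2.611, 0.141, 1.648]
wrist_force: [0.0, -1.1, 0.1]
gripper_width: 0.004
```

```bash
python3 - <<'E'
from kin import *
st(); turn(tm(0,-89))
snap("top","t9"); snap("scene","s9")
g=lambda a,b:(130+a/8,190+b/8)
print("left idx",[ray("top",*g(a,b),.052)[:2].round(4) for a,b in((165,249),(308,247),(410,246),(540,245))])
print("ribL",[ray("top",*g(a,b),.084)[:2].round(4) for a,b in((165,235),(262,232))])
print("ribR",[ray("top",*g(a,b),.084)[:2].round(4) for a,b in((412,260),(510,259))])
E
```

```text
t 15.25 p [0.4926 0.0442 0.1295] F [ 0.  -1.1  0.1] w 0.0
q [ 0.1   0.32  2.4   4.54  0.09 -2.79]
x [ 0.427 -0.05  -0.903] y [-0.104 -0.995  0.006] yawY -96.0 tilt 25.5
turn deg [ 1.44 25.46  6.8 ]
left idx [array([0.4874, 0.3713]), array([0.4882, 0.3302]), array([0.4887, 0.3008]), array([0.4892, 0.2633])]
ribL [array([0.4865, 0.3604]), array([0.4876, 0.3333])]
ribR [array([0.4799, 0.291 ]), array([0.4804, 0.2636])]
```

View pics/t9.png

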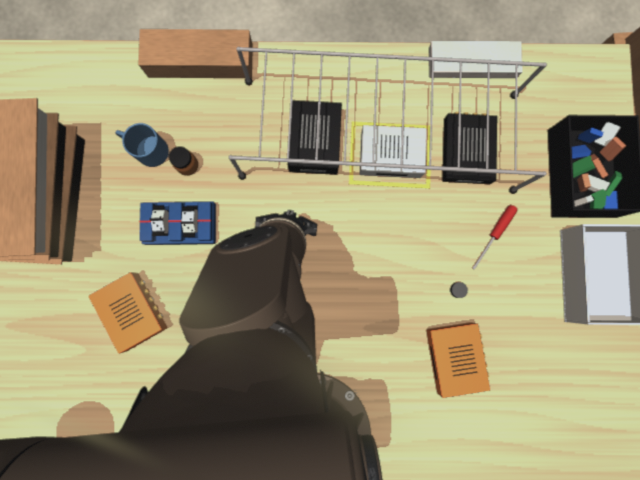

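View pics/s9.png

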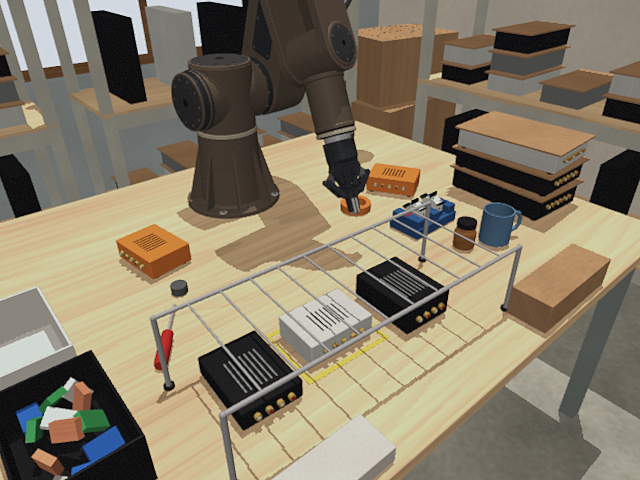

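```bash
python3 - <<'E'
from kin import *
# fit kinematics params saved
p=np.array([0.0003,0.3167,0.597,0.4449,0.033,0.3706,0.0306])
o=manip.get_obs(); q0=np.array(o["joint_positions"]); print(q0.round(3)); P,M=fk(q0,p); print(P.round(4),o["position"])
W=[q0]
a,b,c=q0[0],.2,2.3
for q4,q5 in((4.5,.35),(3.14,.4),(2.3,.4),(1.5,.4),(.7,.4),(0,.5)):
    W.append(np.array([a,b,c,q4,q5,1.75-q4]))
for w0,w1 in zip(W,W[1:]):
    P0,M0=fk(w0,p);P1,M1=fk(w1,p)
    print(w1.round(2),P1.round(3),"d",(P1-P0).round(3),"turn",np.degrees(R.from_matrix(M1@M0.T).as_rotvec()).round(1))
E
```

```text
[ 0.097  0.319  2.403  4.535  0.092 -2.782]
[0.4921 0.0448 0.1291] [0.49256187 0.04441582 0.12926977]
[ 0.1   0.2   2.3   4.5   0.35 -2.75] [ 0.595 -0.036  0.263] d [ 0.103 -0.081  0.134] turn [-11.  -17.1  -7.1]
[ 0.1   0.2   2.3   3.14  0.4  -1.39] [0.672 0.096 0.339] d [0.078 0.133 0.076] turn [ 14.9 -17.1  14.7]
[ 0.1   0.2   2.3   2.3   0.4  -0.55] [0.624 0.2   0.31 ] d [-0.049  0.103 -0.029] turn [10.6  8.5 12.7]
[0.1  0.2  2.3  1.5  0.4  0.25] [0.535 0.227 0.246] d [-0.088  0.028 -0.064] turn [ 1.  16.7  6. ]
[0.1  0.2  2.3  0.7  0.4  1.05] [0.46  0.169 0.186] d [-0.075 -0.059 -0.06 ] turn [-9.8 14.7 -2.1]
[0.1  0.2  2.3  0.   0.5  1.75] [0.406 0.07  0.159] d [-0.054 -0.099 -0.027] turn [-14.6   9.6  -5.6]
```

Request:
step_arm([
  {"rx":-2.2,"ry":-3.4,"rz":-1.4,"tx":0.014,"ty":-0.016,"tz":0.034,"jaw":0},
  {"rx":-2.2,"ry":-3.4,"rz":-1.4,"tx":0.018,"ty":-0.016,"tz":0.025,"jaw":0},
  {"rx":-2.2,"ry":-3.4,"rz":-1.4,"tx":0.022,"ty":-0.016,"tz":0.025,"jaw":0},
  {"rx":-2.2,"ry":-3.4,"rz":-1.4,"tx":0.025,"ty":-0.016,"tz":0.025,"jaw":0},
  {"rx":-2.2,"ry":-3.4,"rz":-1.4,"tx":0.024,"ty":-0.017,"tz":0.025,"jaw":0},
  {"rx":0,"ry":0,"rz":0,"tx":0,"ty":0,"tz":0,"jaw":0},
])

```text
time: 16.1
position: [0.5967, -0.0378, 0.264]
orientation: [2.826, -0.444, -1.214]
wrist_force: [0.4, -0.8, -1.9]
gripper_width: 0.001
```

```bash
cat >> kin.py <<'E'
PP=np.array([0.0003,0.3167,0.597,0.4449,0.033,0.3706,0.0306])
def togo(w):
    P,M=fk(w,PP); o=manip.get_obs(); M0=R.from_rotvec(o["orientation"]).as_matrix()
    print("d",(P-o["position"]).round(3),"turn",np.degrees(R.from_matrix(M@M0.T).as_rotvec()).round(1))
E
python3 -c "
from kin import *
st(); togo([.1,.2,2.3,3.14,.4,-1.39])"
```

```text
t 16.1 p [ 0.5967 -0.0378  0.264 ] F [ 0.4 -0.8 -1.9] w 0.0
q [ 0.09  0.2   2.3   4.47  0.35 -2.73]
x [ 0.654 -0.273 -0.705] y [-0.247 -0.959  0.143] yawY -104.4 tilt 45.1
d [0.075 0.136 0.075] turn [ 15.1 -16.8  14.7]
```

Following as modelled. Next, unwinding the wrist.

Request:
step_arm([
  {"rx":2.15,"ry":-2.4,"rz":2.1,"tx":0.013,"ty":0.018,"tz":0.012,"jaw":0},
  {"rx":2.15,"ry":-2.4,"rz":2.1,"tx":0.012,"ty":0.019,"tz":0.012,"jaw":0},
  {"rx":2.15,"ry":-2.4,"rz":2.1,"tx":0.012,"ty":0.019,"tz":0.011,"jaw":0},
  {"rx":2.15,"ry":-2.4,"rz":2.1,"tx":0.011,"ty":0.02,"tz":0.011,"jaw":0},
  {"rx":2.15,"ry":-2.4,"rz":2.1,"tx":0.01,"ty":0.02,"tz":0.01,"jaw":0},
  {"rx":2.15,"ry":-2.4,"rz":2.1,"tx":0.009,"ty":0.02,"tz":0.01,"jaw":0},
  {"rx":2.15,"ry":-2.4,"rz":2.1,"tx":0.008,"ty":0.02,"tz":0.009,"jaw":0},
  {"rx":2.1,"ry":1.7,"rz":2.5,"tx":-0.008,"ty":0.021,"tz":-0.005,"jaw":0},
  {"rx":2.1,"ry":1.7,"rz":2.5,"tx":-0.009,"ty":0.021,"tz":-0.005,"jaw":0},
  {"rx":2.1,"ry":1.7,"rz":2.5,"tx":-0.01,"ty":0.021,"tz":-0.006,"jaw":0},
  {"rx":2.1,"ry":1.7,"rz":2.5,"tx":-0.01,"ty":0.02,"tz":-0.006,"jaw":0},
  {"rx":2.1,"ry":1.7,"rz":2.5,"tx":-0.012,"ty":0.02,"tz":-0.007,"jaw":0},
  {"rx":0,"ry":0,"rz":0,"tx":0,"ty":0,"tz":0,"jaw":0},
])

```text
time: 17.73
position: [0.6199, 0.2016, 0.3067]
orientation: [-2.667, -0.43, 0.99]
wrist_force: [0.1, -0.4, 0.7]
gripper_width: 0.004
```

```bash
python3 -c "
from kin import *
st(); togo([.1,.2,2.3,1.5,.4,.25])
p=PP
M=tm(0,-89)
s=ik(p,np.array([.47,.345,.15]),M,[.6,.4,2.,0,.5,2.1]);print(s.x.round(3),s.cost)
"
```

```text
t 17.725 p [0.6199 0.2016 0.3067] F [ 0.1 -0.4  0.7] w 0.0
q [ 0.1   0.2   2.31  2.31  0.4  -0.56]
x [ 0.724  0.362 -0.588] y [ 0.182 -0.921 -0.343] yawY -78.8 tilt 54.0
d [-0.085  0.027 -0.061] turn [ 1.1 16.4  6. ]
[0.581 0.482 1.832 0.    0.828 2.134] 8.540810776324328e-23
```

```bash
python3 - <<'E'
from kin import *
W=[manip.get_obs()["joint_positions"],[.2,.25,2.2,1.5,.45,.35],[.4,.3,2.05,.6,.6,1.4],[.581,.482,1.832,0,.828,2.134]]
for w0,w1 in zip(W,W[1:]):
    P0,M0=fk(w0,PP);P1,M1=fk(w1,PP)
    print(P1.round(3),"d",(P1-P0).round(3),"turn",np.degrees(R.from_matrix(M1@M0.T).as_rotvec()).round(1),M1[:,0].round(2))
E
```

```text
[0.56  0.309 0.267] d [-0.059  0.107 -0.039] turn [ 6.  16.6 10. ] [ 0.45  0.53 -0.71]
[0.464 0.358 0.213] d [-0.096  0.049 -0.054] turn [-11.3  20.9   4.6] [ 0.12  0.39 -0.91]
[0.47  0.345 0.15 ] d [ 0.006 -0.012 -0.063] turn [-23.    7.8  -4.8] [-0. -0. -1.]
```

Request:
step_arm([
  {"rx":1.2,"ry":3.3,"rz":2,"tx":-0.012,"ty":0.021,"tz":-0.008,"jaw":0},
  {"rx":1.2,"ry":3.3,"rz":2,"tx":-0.012,"ty":0.021,"tz":-0.008,"jaw":0},
  {"rx":1.2,"ry":3.3,"rz":2,"tx":-0.012,"ty":0.021,"tz":-0.008,"jaw":0},
  {"rx":1.2,"ry":3.3,"rz":2,"tx":-0.012,"ty":0.021,"tz":-0.008,"jaw":0},
  {"rx":1.2,"ry":3.3,"rz":2,"tx":-0.012,"ty":0.021,"tz":-0.008,"jaw":0},
  {"rx":-2,"ry":3.5,"rz":0.8,"tx":-0.016,"ty":0.008,"tz":-0.009,"jaw":0},
  {"rx":-2,"ry":3.5,"rz":0.8,"tx":-0.016,"ty":0.008,"tz":-0.009,"jaw":0},
  {"rx":-2,"ry":3.5,"rz":0.8,"tx":-0.016,"ty":0.008,"tz":-0.009,"jaw":0},
  {"rx":-2,"ry":3.5,"rz":0.8,"tx":-0.016,"ty":0.008,"tz":-0.009,"jaw":0},
  {"rx":-2,"ry":3.5,"rz":0.8,"tx":-0.016,"ty":0.008,"tz":-0.009,"jaw":0},
  {"rx":-2,"ry":3.5,"rz":0.8,"tx":-0.016,"ty":0.008,"tz":-0.009,"jaw":0},
  {"rx":0,"ry":0,"rz":0,"tx":0,"ty":0,"tz":0,"jaw":0},
])

```text
time: 19.23
position: [0.4652, 0.3556, 0.214]
orientation: [-2.189, -0.517, 1.896]
wrist_force: [-0.3, 0.1, 0.0]
gripper_width: -0.002
```

```bash
python3 -c "
from kin import *
st(); turn(tm(0,-89))
"
```

```text
t 19.225 p [0.4652 0.3556 0.214 ] F [-0.3  0.1  0. ] w -0.0
q [0.4  0.3  2.05 0.58 0.6  1.41]
x [ 0.116  0.387 -0.915] y [ 0.131 -0.919 -0.372] yawY -81.9 tilt 23.9
turn deg [-22.52   7.9   -5.13]
```

Request:
step_arm([
  {"rx":-3.75,"ry":1.32,"rz":-0.85,"tx":-0.002,"ty":-0.0015,"tz":-0.008,"jaw":0},
  {"rx":-3.75,"ry":1.32,"rz":-0.85,"tx":-0.002,"ty":-0.0015,"tz":-0.008,"jaw":0},
  {"rx":-3.75,"ry":1.32,"rz":-0.85,"tx":-0.002,"ty":-0.0015,"tz":-0.008,"jaw":0},
  {"rx":-3.75,"ry":1.32,"rz":-0.85,"tx":-0.002,"ty":-0.0015,"tz":-0.008,"jaw":0},
  {"rx":-3.75,"ry":1.32,"rz":-0.85,"tx":-0.002,"ty":-0.0015,"tz":-0.008,"jaw":0},
  {"rx":-3.75,"ry":1.32,"rz":-0.85,"tx":-0.002,"ty":-0.0015,"tz":-0.008,"jaw":0},
  {"rx":0,"ry":0,"rz":0,"tx":0,"ty":0,"tz":-0.04,"jaw":0},
  {"rx":0,"ry":0,"rz":0,"tx":0,"ty":0,"tz":-0.02,"jaw":0},
  {"rx":0,"ry":0,"rz":0,"tx":0,"ty":0,"tz":0,"jaw":0},
])

```text
time: 20.35
position: [0.4524, 0.3453, 0.1049]
orientation: [2.21, 0.018, -2.216]
wrist_force: [-0.3, -1.2, 0.3]
gripper_width: 0.0
```

```bash
python3 - <<'E'
from kin import *
st(); turn(tm(0,-89))
im=snap("scene","s10"); cv2.imwrite("pics/s10c.png",cv2.resize(im[160:250,370:490,::-1],None,fx=6,fy=6,interpolation=cv2.INTER_CUBIC))
im=snap("top","t10"); cv2.imwrite("pics/t10c.png",cv2.resize(im[180:260,120:230,::-1],None,fx=7,fy=7,interpolation=cv2.INTER_CUBIC))
P=manip.get_obs()["position"]; print((proj("scene",P)[0]-[370,160])*6)
E
```

```text
t 20.35 p [0.4524 0.3453 0.1049] F [-0.3 -1.2  0.3] w 0.0
q [0.6  0.53 1.9  0.   0.72 2.15]
x [-0.003  0.    -1.   ] y [ 0.016 -1.    -0.   ] yawY -89.1 tilt 0.2
turn deg [-0.01 -0.16  0.06]
[319.5581728  127.22075398]
```

View pics/s10c.png

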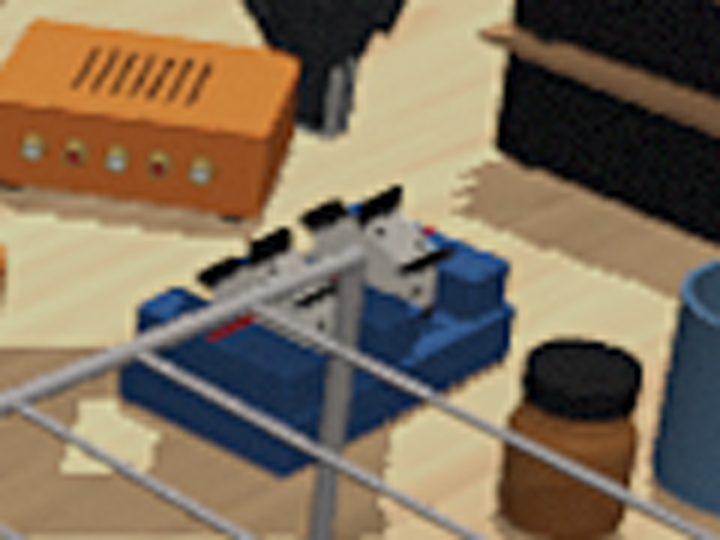

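View pics/t10c.png

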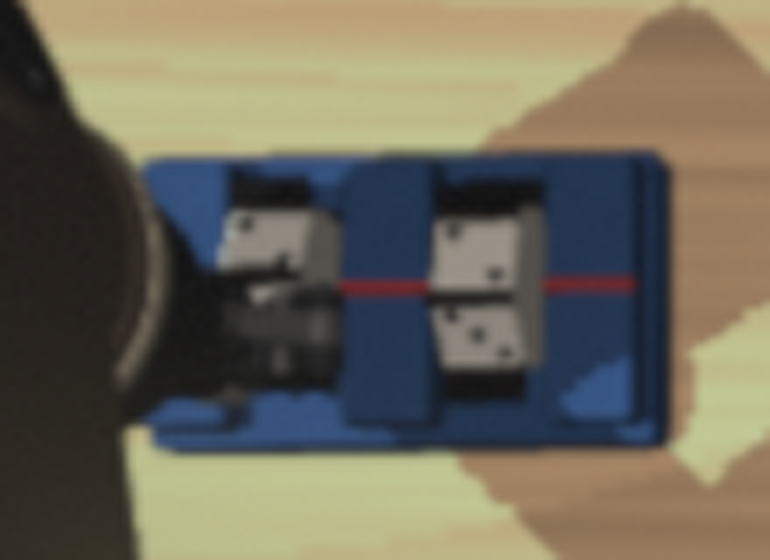

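Request:
step_arm([
  {"rx":0,"ry":0,"rz":0,"tx":0,"ty":0.001,"tz":-0.028,"jaw":0},
  {"rx":0,"ry":0,"rz":0,"tx":0.01,"ty":0,"tz":0,"jaw":0},
  {"rx":0,"ry":0,"rz":0,"tx":0.008,"ty":0,"tz":0,"jaw":0},
  {"rx":0,"ry":0,"rz":0,"tx":0.006,"ty":0,"tz":0,"jaw":0},
  {"rx":0,"ry":0,"rz":0,"tx":0.006,"ty":0,"tz":0,"jaw":0},
])

```text
time: 21.08
position: [0.4839, 0.3471, 0.0788]
orientation: [2.214, 0.018, -2.213]
wrist_force: [-2.0, 0.2, -1.5]
gripper_width: -0.001
```

```bash
python3 - <<'E'
from kin import *
st()
im=snap("scene","s11"); cv2.imwrite("pics/s11c.png",cv2.resize(im[160:250,370:490,::-1],None,fx=6,fy=6,interpolation=cv2.INTER_CUBIC))
E
```

```text
t 21.075 p [0.4839 0.3471 0.0788] F [-2.   0.2 -1.5] w -0.0
q [0.57 0.59 1.85 0.   0.7  2.13]
x [ 0.  0. -1.] y [ 0.016 -1.    -0.   ] yawY -89.1 tilt 0.0
```

View pics/s11c.png

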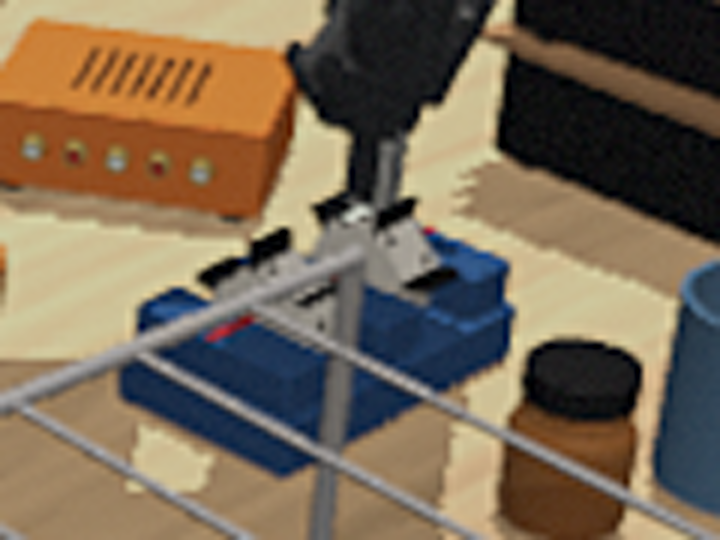

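Request:
step_arm([
  {"rx":0,"ry":0,"rz":0,"tx":0.005,"ty":0,"tz":-0.002,"jaw":0},
  {"rx":0,"ry":0,"rz":0,"tx":0.005,"ty":0,"tz":0,"jaw":0},
  {"rx":0,"ry":0,"rz":0,"tx":0.002,"ty":0,"tz":0,"jaw":0},
  {"rx":0,"ry":0,"rz":0,"tx":0,"ty":0,"tz":0,"jaw":0},
  {"rx":0,"ry":0,"rz":0,"tx":-0.003,"ty":0,"tz":0.02,"jaw":0},
  {"rx":0,"ry":0,"rz":0,"tx":-0.02,"ty":0,"tz":0.02,"jaw":0},
  {"rx":0,"ry":0,"rz":0,"tx":-0.02,"ty":0,"tz":0,"jaw":0},
  {"rx":0,"ry":0,"rz":0,"tx":-0.015,"ty":0,"tz":0,"jaw":0},
])

```text
time: 22.12
position: [0.4359, 0.3468, 0.1166]
orientation: [2.213, 0.018, -2.213]
wrist_force: [0.3, 0.8, -0.7]
gripper_width: 0.003
```

```bash
python3 - <<'E'
from kin import *
st()
im=snap("scene","s12"); cv2.imwrite("pics/s12c.png",cv2.resize(im[160:250,370:490,::-1],None,fx=6,fy=6,interpolation=cv2.INTER_CUBIC))
im=snap("top","t12"); cv2.imwrite("pics/t12c.png",cv2.resize(im[180:260,120:230,::-1],None,fx=7,fy=7,interpolation=cv2.INTER_CUBIC))
E
```

```text
t 22.125 p [0.4359 0.3468 0.1166] F [ 0.3  0.8 -0.7] w 0.0
q [0.62 0.5  1.92 0.   0.73 2.17]
x [-0. -0. -1.] y [ 0.016 -1.     0.   ] yawY -89.1 tilt 0.0
```

View pics/s12c.png

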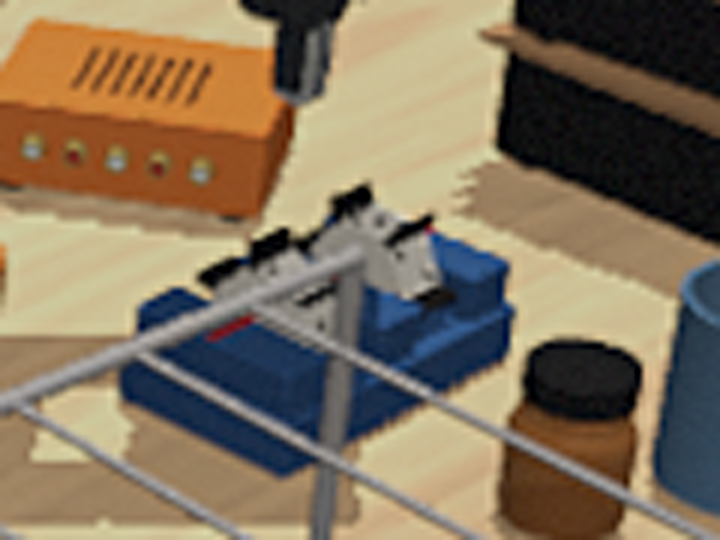

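View pics/t12c.png

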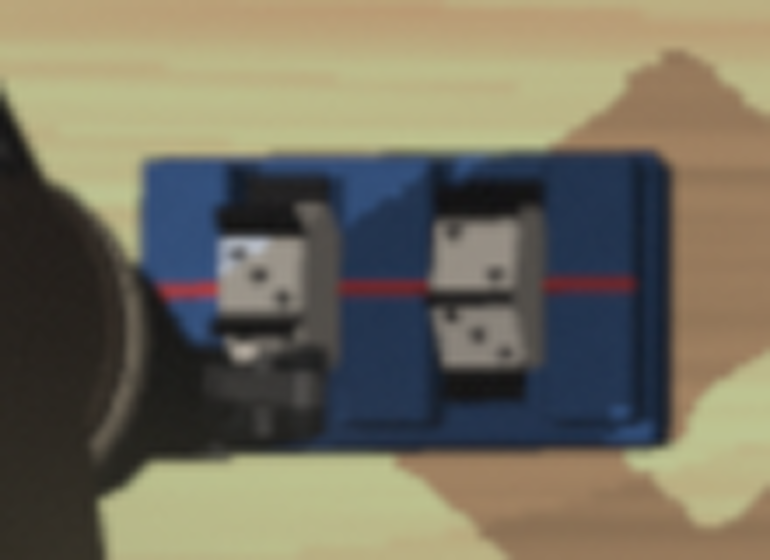

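```bash
cat >> kin.py <<'E'
AX=dict(L=np.array([.488,.347,.045]),R=np.array([.489,.2775,.045]))
def ribrows(cam_,w,th,o,s,ax=None,rad=.04):
    a=AX[w] if ax is None else ax; out=[]
    for k in range(6):
        f=np.radians(th-60*k-30); f=(f+np.pi)%(2*np.pi)-np.pi
        if abs(f)<1.2:
            P=np.array([a+[rad*np.sin(f),sy*.013,rad*np.cos(f)] for sy in(1,-1)]); out.append((round(np.degrees(f)),((proj(cam_,P)-o)*s).round(0).tolist()))
    return sorted(out)
E
python3 - <<'E'
from kin import *
for th in(170,180,190): print(th,ribrows("top","L",th,[120,180],7))
for th in(127,137,147): print(th,ribrows("top","R",th,[120,180],7))
E
```

```text
170 [(-40, [[221.0, 354.0], [302.0, 355.0]]), (20, [[219.0, 230.0], [300.0, 230.0]])]
180 [(-30, [[218.0, 335.0], [299.0, 335.0]]), (30, [[223.0, 212.0], [304.0, 212.0]])]
190 [(-20, [[216.0, 314.0], [297.0, 315.0]]), (40, [[228.0, 197.0], [308.0, 197.0]])]
127 [(-23, [[433.0, 319.0], [515.0, 319.0]]), (37, [[442.0, 199.0], [522.0, 200.0]])]
137 [(-13, [[432.0, 297.0], [513.0, 298.0]]), (47, [[446.0, 186.0], [526.0, 186.0]])]
147 [(-63, [[447.0, 388.0], [527.0, 388.0]]), (-3, [[432.0, 275.0], [513.0, 276.0]]), (57, [[451.0, 176.0], [531.0, 176.0]])]
```

Request:
step_arm([
  {"rx":0,"ry":0,"rz":0,"tx":0,"ty":0,"tz":-0.04,"jaw":0},
  {"rx":0,"ry":0,"rz":0,"tx":0.01,"ty":0,"tz":0,"jaw":0},
  {"rx":0,"ry":0,"rz":0,"tx":0.01,"ty":0,"tz":0,"jaw":0},
  {"rx":0,"ry":0,"rz":0,"tx":0.007,"ty":0,"tz":0,"jaw":0},
  {"rx":0,"ry":0,"rz":0,"tx":0.006,"ty":0,"tz":0,"jaw":0},
  {"rx":0,"ry":0,"rz":0,"tx":0.006,"ty":0,"tz":0,"jaw":0},
  {"rx":0,"ry":0,"rz":0,"tx":0.006,"ty":0,"tz":0,"jaw":0},
  {"rx":0,"ry":0,"rz":0,"tx":0.005,"ty":0,"tz":0,"jaw":0},
  {"rx":0,"ry":0,"rz":0,"tx":0.003,"ty":0,"tz":0,"jaw":0},
  {"rx":0,"ry":0,"rz":0,"tx":0.001,"ty":0,"tz":0,"jaw":0},
  {"rx":0,"ry":0,"rz":0,"tx":0,"ty":0,"tz":0,"jaw":0},
])

```text
time: 23.6
position: [0.4913, 0.3469, 0.0762]
orientation: [2.213, 0.018, -2.214]
wrist_force: [-1.0, -0.2, 0.2]
gripper_width: 0.0
```

```bash
python3 -c "
from kin import *
st()"
```

```text
t 23.6 p [0.4913 0.3469 0.0762] F [-1.  -0.2  0.2] w 0.0
q [0.56 0.6  1.84 0.   0.7  2.12]
x [-0. -0. -1.] y [ 0.016 -1.     0.   ] yawY -89.1 tilt 0.0
```

Request:
step_arm([
  {"rx":0,"ry":0,"rz":0,"tx":-0.003,"ty":0,"tz":0.02,"jaw":0},
  {"rx":0,"ry":0,"rz":0,"tx":0.005,"ty":0,"tz":0.03,"jaw":0},
  {"rx":0,"ry":0,"rz":0,"tx":0.005,"ty":-0.025,"tz":0,"jaw":0},
  {"rx":0,"ry":0,"rz":0,"tx":0,"ty":-0.025,"tz":0,"jaw":0},
  {"rx":0,"ry":0,"rz":0,"tx":0,"ty":-0.02,"tz":0,"jaw":0},
  {"rx":0,"ry":0,"rz":0,"tx":0,"ty":0,"tz":0,"jaw":0},
])

```text
time: 24.35
position: [0.4979, 0.2752, 0.1262]
orientation: [2.213, 0.015, -2.215]
wrist_force: [-0.5, -0.1, -0.6]
gripper_width: 0.001
```

```bash
python3 - <<'E'
from kin import *
st()
im=snap("scene","s13"); cv2.imwrite("pics/s13c.png",cv2.resize(im[160:250,370:490,::-1],None,fx=6,fy=6,interpolation=cv2.INTER_CUBIC))
im=snap("top","t13"); cv2.imwrite("pics/t13c.png",cv2.resize(im[180:260,120:230,::-1],None,fx=7,fy=7,interpolation=cv2.INTER_CUBIC))
E
```

```text
t 24.35 p [0.4979 0.2752 0.1262] F [-0.5 -0.1 -0.6] w 0.0
q [ 0.45  0.5   1.88 -0.    0.76  2.01]
x [-0.001 -0.001 -1.   ] y [ 0.014 -1.     0.001] yawY -89.2 tilt 0.1
```

View pics/s13c.png

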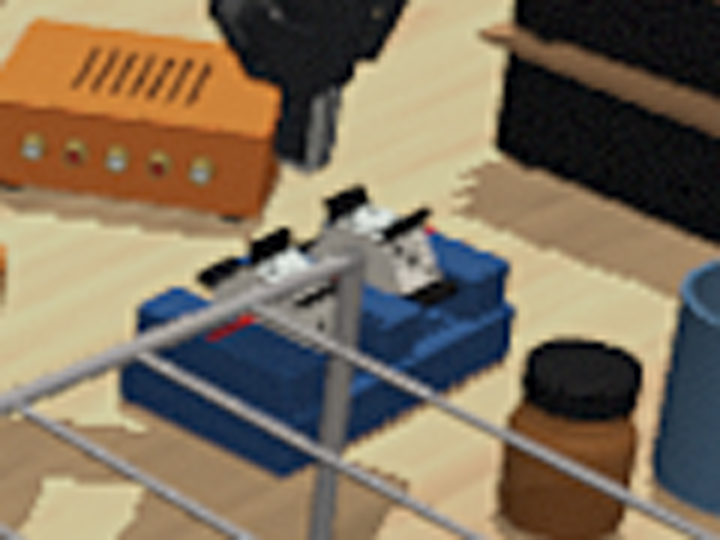

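View pics/t13c.png

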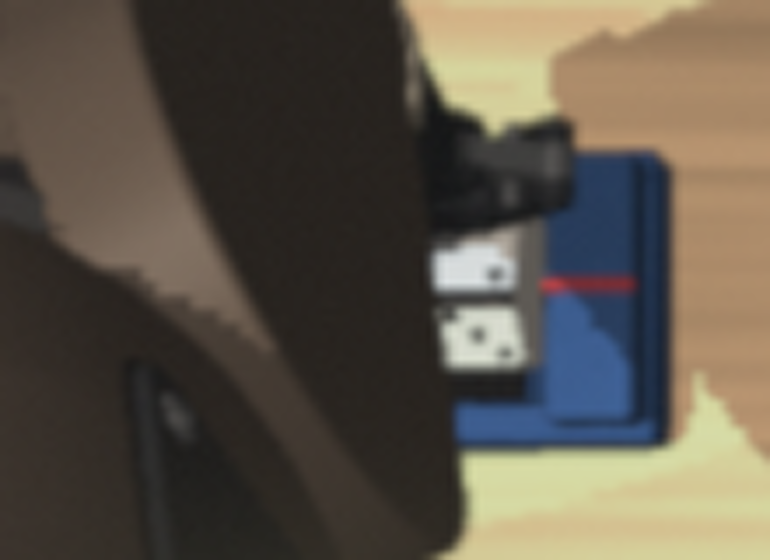

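Request:
step_arm([
  {"rx":0,"ry":0,"rz":0,"tx":0.001,"ty":0.0015,"tz":-0.03,"jaw":0},
  {"rx":0,"ry":0,"rz":0,"tx":0,"ty":0,"tz":-0.012,"jaw":0},
  {"rx":0,"ry":0,"rz":0,"tx":0,"ty":0,"tz":-0.007,"jaw":0},
  {"rx":0,"ry":0,"rz":0,"tx":0,"ty":0,"tz":0,"jaw":0},
])

```text
time: 24.95
position: [0.4991, 0.2785, 0.077]
orientation: [2.212, 0.018, -2.214]
wrist_force: [0.6, 0.1, 0.0]
gripper_width: -0.0
```

```bash
python3 -c "
from kin import *
st()"
```

```text
t 24.95 p [0.4991 0.2785 0.077 ] F [0.6 0.1 0. ] w -0.0
q [0.46 0.57 1.91 0.   0.66 2.01]
x [-0.001 -0.    -1.   ] y [ 0.016 -1.     0.   ] yawY -89.1 tilt 0.1
```

Request:
step_arm([
  {"rx":0,"ry":0,"rz":0,"tx":-0.005,"ty":0,"tz":0,"jaw":0},
  {"rx":0,"ry":0,"rz":0,"tx":-0.005,"ty":0,"tz":0,"jaw":0},
  {"rx":0,"ry":0,"rz":0,"tx":-0.003,"ty":0,"tz":0,"jaw":0},
  {"rx":0,"ry":0,"rz":0,"tx":0,"ty":0,"tz":0,"jaw":0},
  {"rx":0,"ry":0,"rz":0,"tx":0.002,"ty":0,"tz":0.02,"jaw":0},
  {"rx":0,"ry":0,"rz":0,"tx":0.012,"ty":0,"tz":0.02,"jaw":0},
  {"rx":0,"ry":0,"rz":0,"tx":0.02,"ty":0,"tz":0,"jaw":0},
  {"rx":0,"ry":0,"rz":0,"tx":0.015,"ty":0,"tz":0,"jaw":0},
  {"rx":0,"ry":0,"rz":0,"tx":0,"ty":0,"tz":0,"jaw":0},
])

```text
time: 26.08
position: [0.5358, 0.2782, 0.1168]
orientation: [2.213, 0.017, -2.214]
wrist_force: [0.1, -0.3, -0.2]
gripper_width: 0.0
```

```bash
python3 - <<'E'
from kin import *
st()
im=snap("scene","s14"); cv2.imwrite("pics/s14c.png",cv2.resize(im[160:250,370:490,::-1],None,fx=6,fy=6,interpolation=cv2.INTER_CUBIC))
im=snap("top","t14"); cv2.imwrite("pics/t14c.png",cv2.resize(im[180:260,120:230,::-1],None,fx=7,fy=7,interpolation=cv2.INTER_CUBIC))
E
```

```text
t 26.075 p [0.5358 0.2782 0.1168] F [ 0.1 -0.3 -0.2] w 0.0
q [ 0.43  0.55  1.81 -0.    0.78  1.98]
x [-0.001 -0.    -1.   ] y [ 0.015 -1.     0.   ] yawY -89.1 tilt 0.0
```

View pics/s14c.png

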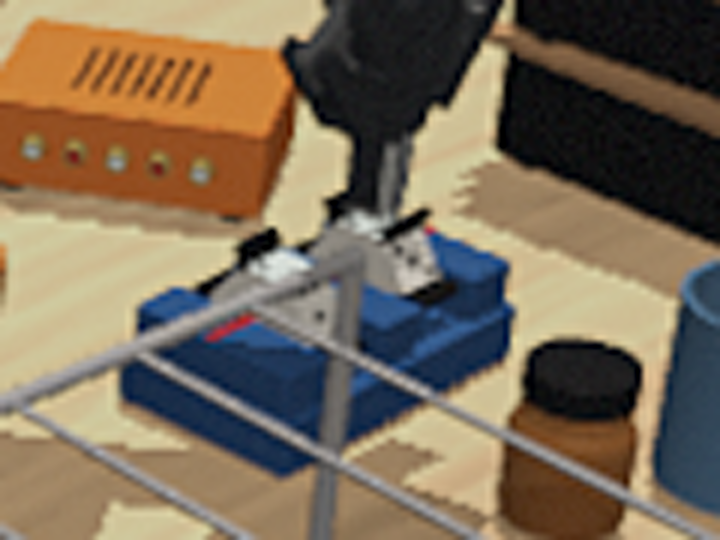

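View pics/t14c.png

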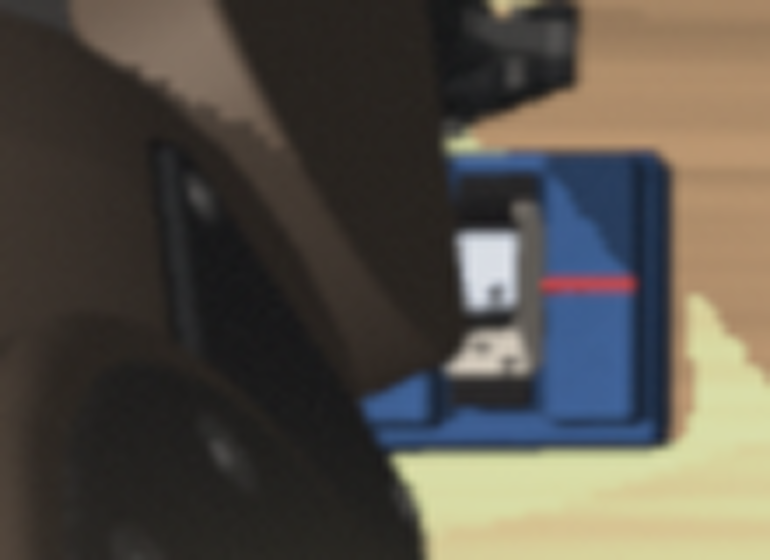

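Request:
step_arm([
  {"rx":0,"ry":0,"rz":0,"tx":0.002,"ty":0,"tz":-0.035,"jaw":0},
  {"rx":0,"ry":0,"rz":0,"tx":0,"ty":0,"tz":-0.01,"jaw":0},
  {"rx":0,"ry":0,"rz":0,"tx":-0.006,"ty":0,"tz":0,"jaw":0},
  {"rx":0,"ry":0,"rz":0,"tx":-0.006,"ty":0,"tz":0,"jaw":0},
  {"rx":0,"ry":0,"rz":0,"tx":-0.006,"ty":0,"tz":0,"jaw":0},
  {"rx":0,"ry":0,"rz":0,"tx":-0.005,"ty":0,"tz":0.001,"jaw":0},
  {"rx":0,"ry":0,"rz":0,"tx":-0.005,"ty":0,"tz":0.002,"jaw":0},
  {"rx":0,"ry":0,"rz":0,"tx":-0.005,"ty":0,"tz":0.002,"jaw":0},
  {"rx":0,"ry":0,"rz":0,"tx":-0.005,"ty":0,"tz":0,"jaw":0},
  {"rx":0,"ry":0,"rz":0,"tx":-0.005,"ty":0,"tz":0,"jaw":0},
  {"rx":0,"ry":0,"rz":0,"tx":-0.005,"ty":0,"tz":0,"jaw":0},
  {"rx":0,"ry":0,"rz":0,"tx":-0.005,"ty":0,"tz":0,"jaw":0},
  {"rx":0,"ry":0,"rz":0,"tx":-0.004,"ty":0,"tz":0,"jaw":0},
  {"rx":0,"ry":0,"rz":0,"tx":0,"ty":0,"tz":0,"jaw":0},
])

```text
time: 27.92
position: [0.4798, 0.2783, 0.0771]
orientation: [2.212, 0.017, -2.214]
wrist_force: [0.3, 0.0, -1.1]
gripper_width: -0.0
```

```bash
python3 - <<'E'
from kin import *
st()
im=snap("scene","s15"); cv2.imwrite("pics/s15c.png",cv2.resize(im[160:250,370:490,::-1],None,fx=6,fy=6,interpolation=cv2.INTER_CUBIC))
E
```

```text
t 27.925 p [0.4798 0.2783 0.0771] F [ 0.3  0.  -1.1] w -0.0
q [0.47 0.55 1.95 0.   0.64 2.03]
x [-0.001 -0.    -1.   ] y [ 0.016 -1.     0.   ] yawY -89.1 tilt 0.1
```

View pics/s15c.png

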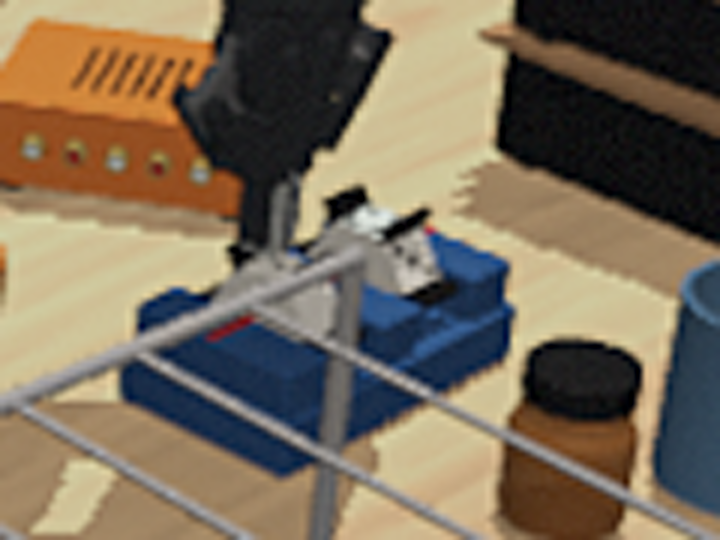

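Request:
step_arm([
  {"rx":0,"ry":0,"rz":0,"tx":0.002,"ty":0,"tz":0.02,"jaw":0},
  {"rx":0,"ry":0,"rz":0,"tx":0,"ty":0,"tz":0.04,"jaw":0},
  {"rx":0,"ry":0,"rz":0,"tx":0,"ty":-0.04,"tz":0.02,"jaw":0},
  {"rx":0,"ry":0,"rz":0,"tx":0,"ty":-0.05,"tz":0,"jaw":0},
  {"rx":0,"ry":0,"rz":0,"tx":0,"ty":-0.05,"tz":0,"jaw":0},
  {"rx":0,"ry":0,"rz":0,"tx":0,"ty":-0.05,"tz":0,"jaw":0},
  {"rx":0,"ry":0,"rz":0,"tx":0,"ty":-0.04,"tz":0,"jaw":0},
  {"rx":0,"ry":0,"rz":0,"tx":0,"ty":0,"tz":0,"jaw":0},
])

```text
time: 28.98
position: [0.4821, 0.0461, 0.1572]
orientation: [2.214, 0.014, -2.216]
wrist_force: [0.9, -0.3, -0.8]
gripper_width: 0.002
```

```bash
python3 - <<'E'
from kin import *
st()
im=snap("scene","s16"); cv2.imwrite("pics/s16c.png",cv2.resize(im[160:250,370:490,::-1],None,fx=6,fy=6,interpolation=cv2.INTER_CUBIC))
im=snap("top","t16"); cv2.imwrite("pics/t16c.png",cv2.resize(im[180:260,120:230,::-1],None,fx=7,fy=7,interpolation=cv2.INTER_CUBIC))
cv2.imwrite("pics/t16b.png",cv2.resize(im[80:250,290:510,::-1],None,fx=3.5,fy=3.5,interpolation=cv2.INTER_CUBIC))
E
```

```text
t 28.975 p [0.4821 0.0461 0.1572] F [ 0.9 -0.3 -0.8] w 0.0
q [ 0.03  0.35  2.04 -0.    0.75  1.59]
x [-0.001 -0.    -1.   ] y [ 0.013 -1.     0.   ] yawY -89.3 tilt 0.1
```

View pics/s16c.png

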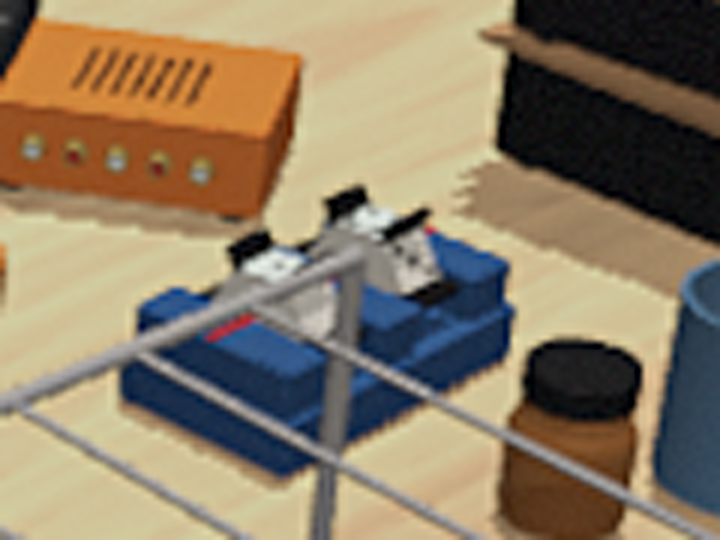

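View pics/t16c.png

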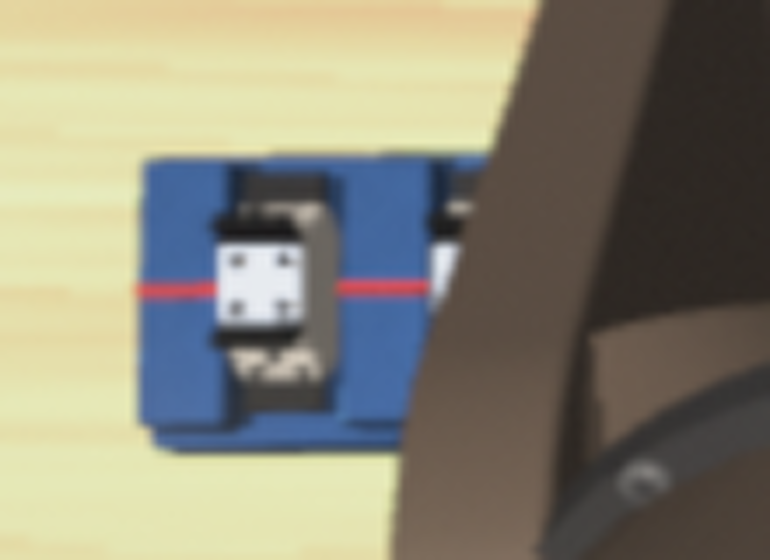

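View pics/t16b.png

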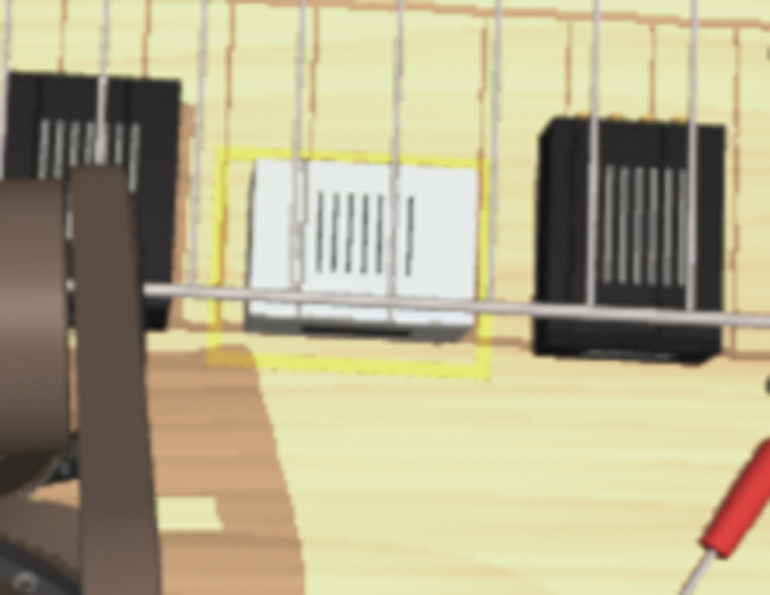

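Request:
step_arm([
  {"rx":0,"ry":0,"rz":0,"tx":-0.005,"ty":-0.05,"tz":0.02,"jaw":0},
  {"rx":0,"ry":0,"rz":0,"tx":-0.005,"ty":-0.05,"tz":0.02,"jaw":0},
  {"rx":0,"ry":0,"rz":0,"tx":0,"ty":-0.05,"tz":0.02,"jaw":0},
  {"rx":0,"ry":0,"rz":0,"tx":0,"ty":0,"tz":0,"jaw":0},
])

```text
time: 29.58
position: [0.4735, -0.1036, 0.2186]
orientation: [2.216, 0.014, -2.211]
wrist_force: [0.3, -0.4, -1.3]
gripper_width: 0.001
```

```bash
python3 - <<'E'
from kin import *
st()
im=snap("top","t17"); cv2.imwrite("pics/t17c.png",cv2.resize(im[180:260,120:230,::-1],None,fx=7,fy=7,interpolation=cv2.INTER_CUBIC))
meas("top",[(252,157),(478,170),(474,326),(249,315)],.056,(290,80),3.5)
for th in(50,60,70): print(th,ribrows("top","R",th,[120,180],7))
E
```

```text
t 29.575 p [ 0.4735 -0.1036  0.2186] F [ 0.3 -0.4 -1.3] w 0.0
q [-0.28  0.26  1.98 -0.    0.89  1.28]
x [ 0.002 -0.001 -1.   ] y [ 0.014 -1.     0.001] yawY -89.2 tilt 0.2
[[0.7185, -0.117], [0.7105, -0.2687], [0.6036, -0.2641], [0.6101, -0.1146]] [ 0.6607 -0.1911]
yaw x -1.8636771847437188 y -2.749631977947784
50 [(-40, [[438.0, 352.0], [518.0, 353.0]]), (20, [[436.0, 228.0], [517.0, 228.0]])]
60 [(-30, [[435.0, 333.0], [516.0, 334.0]]), (30, [[439.0, 210.0], [520.0, 211.0]])]
70 [(-20, [[433.0, 312.0], [514.0, 313.0]]), (40, [[443.0, 195.0], [523.0, 195.0]])]
```

View pics/t17c.png

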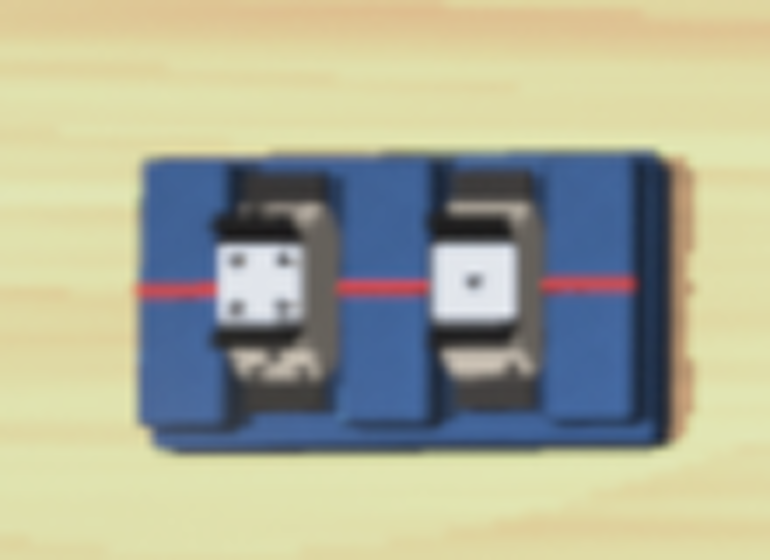

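Both wheels are square, with four dots on top at (260,283) and one dot at (474,283). The amp measures about 3 mm from the bay's centre, so I'm handing in.

```bash
python3 -c "
from kin import *
print(manip.finish_job())"
```

```text
the job is handed in; nothing more can be done
None
```

The silver amplifier is in the bay and both thumbwheels show the right dots. I handed the job in at about 29.6 s of the 72 s allowed.

- **Amplifier:** I slid it sideways with the open fingers, then pushed it in from behind. The last stretch was with the tool leaning back about 35°, clear of the front rod. In the top camera its centre is about 3 mm from the bay's centre and its yaw is within about 1° of the bay's. It is wholly inside the tape. The scene camera agreed to within a few millimetres.
- **Thumbwheels:** I rolled these second, with the shut fingers. The last top picture shows four dots on the left wheel and one on the right. The ribs lie within about 2° of where they should be with those faces squarely on top.
- **Other things:** Both black units look unmoved in the last pictures. I did not aim at or measure the other loose things, and saw no contact with any of them. The gripper ended in free space, with only about 1 N on the wrist sensor.

**Disagreements and failures:**
- The two cameras differed by 4–9 mm in x, so I compared the amplifier and bay within one camera at a time.
- The arm fell short of the first lean and drifted about 35 mm sideways beside the amplifier. It didn't move the amplifier, and I lifted off and redid the lean.
- The first roll of the left wheel overshot by about 5°, and the first roll of the right wheel stopped about 7° short. I corrected both on the next push.

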